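Roll a turned roller up the test ramp and clamp it in the V-block

TASK

Check that the turned wooden roller runs true: pick up the paddle and with its blade alone push the roller gently up the ramp until it drops into the nest at the top, then lay the paddle back on its feet, square in the middle of its mat. Next lift the roller out of the nest, lower it gently into the middle of the V-block's groove so that it centres itself, let go, and fold the clamp strap over until its pad rests on the roller. Never touch the roller with the gripper while it is on the slope, and leave everything else on the bench where it is.

Things in the scene. Friction and masses are not known exactly. Their poses are not given: they have to be found in the camera images.
- roller_center (a point): Centre of the loose turned roller (plain wood, solid cylinder 44 mm in diameter, 60 mm long, about 80 g, flat ends with a small dark bore). Its x axis is the roller's axis; y and z turn with it as it rolls. It starts at the low end of the ramp, lying across it.
- roller: The same roller; its origin is that same centre.
- ramp: Fixed plywood ramp, 84 mm wide (x), 254 long; origin under it at bench height. The roller travels along +y, uphill: the bed's top is 30 mm high at y = 0 and rises 6 mm per 100 mm of y, from y = -125 to its upper edge at +84.5 mm; let go, the roller rolls back. Side rails, 67 mm apart inside, stand 10 mm above the bed up to y = +62 mm.
- ramp_start (a point): Centre of the roller at the start: x = 0, y = -95 mm, 46 mm above the bench in the ramp's frame, axes as the ramp's. A dark cross-strip behind it, 5 mm high and 8 mm long on the bed, holds it there; the paddle's blade fits between the rails and can pass over the strip to get behind the roller.
- nest (a point): Centre of the roller when in the nest: y = +95 mm, 54 mm above the bench in the ramp's frame, axes as the ramp's. The nest is a 28 mm gap between the bed's upper edge (35 mm high) and a dark stop bar (41 mm high, 50 wide in x, 12 thick); the roller drops 2.6 mm into it and stays. Its two ends are free there for gripping end to end from above.
- paddle_center (a point): Grip point of the loose wooden paddle, half-way along its handle, 27 mm above its underside; it balances here. y runs along the handle to the blade, z up. Handle bar 16 mm wide (x), 18 high. At the +y end an upright blade 46 mm wide, 40 high, 6 thick, its outer, pushing face 65 mm from this point; at the -y end a foot 40 mm wide. 50 g.
- paddle: The same paddle (a small rake 130 mm long), origin at the middle of its underside, 27 mm below the grip point, same axes. Lower edges of blade and foot lie at z = 0; it starts standing on both on the mat.
- mat: Fixed cork mat, 100 mm (x) by 180 mm (y), 4 mm thick, home of the paddle, whose handle lies along the mat's y (either way round). Origin at the centre of its underside, on the bench; mat and V-block may have changed places, left or right.
- seat (a point): Centre of the roller when seated mid-groove in the V-block, 45 mm above the bench; x along the groove, z up. The fixed steel block is 36 mm long (x), 70 wide (y); its 90 degree groove is 40 mm wide at its top, 34 mm above the bench. A base plate 6 mm high reaches 33 mm each way in x; above it fingers at the roller's ends are clear.
- clamp_hinge (a point): Hinge axis of the clamp strap, at y = +50 mm from the seat, 74 mm above the bench, axis along x between two posts (34 mm wide over both, reaching 82 mm up). Axes as the V-block's.
- clamp_end (a point): Free end of the clamp strap, 72 mm from the hinge, mid-thickness. The aluminium strap is 18 mm wide (x), 8 thick, with a small rubber pad beneath, 50 mm from the hinge. Shut, it lies level from the hinge along -y over the roller; open, it stands up leaning away to +y. The point's -y points from hinge to end, its z out of the strap's upper (outer) face.
- clamp (a joint): Angle of the clamp strap, rad: 0 = level, pad on the seated roller; grows as it opens, 1.57 = upright, starts at 1.9 to 2.3, its end then up to 146 mm above the bench. It swings against light friction (about 1 N at its end) and stays where it is left.
- tin: Bystander: steel tin 54 mm in diameter, 55 mm tall, between the mat and the V-block.
- screwdriver: Bystander: screwdriver lying at the far left.
- offcut: Bystander: plywood offcut 50 x 110 x 30 mm, left of the ramp.
- bush: Bystander: plain steel bush, 40 mm in diameter, 22 mm high, at the far right.
- wheel: Bystander: wooden disc 64 mm in diameter, 18 mm thick, lying flat right of the ramp.
Mind the look-alikes: they are no part of the job. Leave any yellow look-alike of the roller alone.

How it is judged:
On the way, in this order (a step that is already met when the one before it is completed fails the run):
1. the roller lies still in the nest at the top of the ramp (y of roller_center in the frame of nest between -0.006 and 0.006 m and x of roller_center in the frame of nest between -0.012 and 0.012 m and z of roller_center in the frame of nest between -0.004 and 0.004 m and linear speed of roller below 0.02 m/s), for 0.2 s.
2. the paddle is back on its feet on its mat and let go, the roller still in the nest (x of paddle_center in the frame of mat between -0.03 and 0.03 m and y of paddle_center in the frame of mat between -0.03 and 0.03 m and z of paddle_center in the frame of mat between 0.022 and 0.038 m and angle between paddle_center's own z axis and vertical below 0.12 rad and angle between the y axis of paddle_center and the y axis of mat, either way round below 0.3 rad and contact force between paddle and the fingers below 0.1 N and y of roller_center in the frame of nest between -0.006 and 0.006 m and x of roller_center in the frame of nest between -0.012 and 0.012 m and z of roller_center in the frame of nest between -0.004 and 0.004 m), for 0.2 s.
3. the roller is seated in the V-block and let go, the clamp still open (x of roller_center in the frame of seat between -0.01 and 0.01 m and y of roller_center in the frame of seat between -0.003 and 0.003 m and z of roller_center in the frame of seat between -0.004 and 0.003 m and angle between the x axis of roller_center and the x axis of seat, either way round below 0.08 rad and contact force between roller and the fingers below 0.1 N and linear speed of roller below 0.02 m/s and value of joint clamp above 0.8 rad), for 0.2 s.
At the end, for the whole second after the job is handed in: Roller at rest in the V: centre within 3 mm of the seat (10 mm along the groove), axis within 0.08 rad; strap shut on it (below 0.05 rad); paddle on its feet on the mat, grip point within 30 mm of the centre in x and y, handle within 0.3 rad of its length, tilt under 0.12; both released (x of roller_center in the frame of seat between -0.01 and 0.01 m and y of roller_center in the frame of seat between -0.003 and 0.003 m and z of roller_center in the frame of seat between -0.004 and 0.003 m and angle between the x axis of roller_center and the x axis of seat, either way round below 0.08 rad and contact force between each of roller, paddle and the fingers below 0.1 N and linear speed of each of roller, paddle below 0.02 m/s and x of paddle_center in the frame of mat between -0.03 and 0.03 m and y of paddle_center in the frame of mat between -0.03 and 0.03 m and z of paddle_center in the frame of mat between 0.022 and 0.038 m and angle between paddle_center's own z axis and vertical below 0.12 rad and angle between the y axis of paddle_center and the y axis of mat, either way round below 0.3 rad and value of joint clamp below 0.05 rad); the robot touches nothing.
It fails at once if the gripper or arm touches the roller while it is on the slope, before the nest (y of roller_center in the frame of ramp between -0.15 and 0.065 m and x of roller_center in the frame of ramp between -0.06 and 0.06 m and z of roller_center in the frame of ramp below 0.062 m and contact force between any of the fingers, the arm and roller above 0.2 N).
It fails at once if the roller is shot up or runs away on the slope (faster than 0.25 m/s) (y of roller_center in the frame of ramp between -0.15 and 0.065 m and x of roller_center in the frame of ramp between -0.06 and 0.06 m and z of roller_center in the frame of ramp below 0.062 m and linear speed of roller above 0.25 m/s).
It fails at once if the roller is dropped into the V-block (faster than 0.4 m/s, not held) (horizontal distance between roller_center and seat below 0.03 m and contact force between the fingers and roller below 0.05 N and linear speed of roller above 0.4 m/s).
It fails at once if a bystander is moved by more than 30 mm (distance of any of bush, tin, screwdriver, offcut, wheel from where it was at the start of the episode above 0.03 m).
It also fails if it takes over 72 s, if anything falls off the work surface, if the arm or the gripper's body presses on something with over 40 N, if the wrist force passes 120 N, or if a joint passes its speed limit or range.

ROBOT

A 6-joint arm with a two-finger parallel gripper is mounted at the origin on the work surface. World frame = base frame: x ahead of the robot, y to its left, z up, the work surface at z = 0. Lengths are in m, angles in rad, forces in N, time in s.
With the tool pointing down it reaches from about 0.325 to 0.85 m from the base axis. Payload 4.4 kg.
Tool frame: the origin (TCP) lies midway between the tips of the shut fingers; the grasp point (between the pads) lies 19 mm behind it (r.grip_point_offset is the distance from the TCP to the grasp point, in m); x points along the fingers, z is the direction in which the jaws open and shut, and the axes are right-handed (so a half turn about x gives the same grasp; the last joint's range is limited). The gripper opens to 94 mm and grips with 3 to 60 N. Pads are 16 mm wide; open, the fingers measure 119 mm over their backs; the gripper's body (75 mm by 177 mm) begins 78 mm behind the grasp point.
Start: joints at [0.986, 0.207, 1.542, -0, 1.393, -0.15], TCP at [0.242, 0.521, 0.205] pointing down, gripper open.
Joint ranges: [-2.73, 2.73], [-0.86, 2.22], [0.23, 2.46], [-1.11, 4.25], [0.08, 2.63], [-2.82, 2.82]. Speed limits (rad/s): [2.79, 2.79, 3.14, 3.14, 3.14, 3.14].

INTERFACE

Orientations are given as a 3x3 rotation matrix whose columns are the frame's x, y, z axes.
In Python, from cell import r gives the robot as it stands.
- The arm moves only by the shell command python3 -m inch 'ROWS'. ROWS is JSON, a list of rows, each a list of 7 numbers: the opening, from 0 (shut) to 1 (fully open), then the shift along the tool's x, y, z in mm, then the turn, a rotation vector about the tool's x, y, z in rad. In form: [[claw, tx, ty, tz, ax, ay, az], ...]. A call has exactly 10 rows; each row shifts and turns the commanded pose from where the row before left it, along the tool's axes as they then stand; what a row does not reach is not made up. A row lasts 1/12 s, in which the tool goes at most 41.7 mm and 7.16 degrees, less where a joint would pass 70% of its speed; a pose out of reach is approached as far as the arm can. A call is refused whole if a number of a shift passes 41.7 or a number of a turn 0.125, either way. A call with a gripper value outside its range is refused whole. The fingers move at their own pace and stop on an object; the grip force is fixed at half the most. Time passes only in rows, so rows that do not move let the fingers close, or fill a call up. It gives the time, the measured TCP pose, the force and the opening at its end, in the units of the state.
- r.read_state(): the state, without advancing time (a new reading comes with each control period).
- r.read_camera(name): name is "scene" or "top" or "wrist"; returns (picture, depth): 480x640x3 uint8, red, green, blue; 480x640 float32, m along the optical axis (not along the pixel's ray), 0 where there is no reading.
- r.camera_params(name): a dict with "vfov" (degrees; the focal length in pixels is half the picture's height over the tangent of half this angle, whatever the lens; pixels are square), "cx", "cy" (the principal point, pixels), "pose" (4x4, takes a point from camera to world coordinates). Camera axes: x right, y down, z forward; pixel columns grow to the right and rows downward; lengths in m; the calibration is good to about 2 mm. A picture is of the moment at which its call begins: read the wrist's pose just before it. camera_params takes no time and is no camera call; for the wrist camera it gives the pose at the moment of the call.
- r.close_job(): hands the job in, once; it reports no verdict.
The state is a dict: "t": time; "qpos": joint angles; "qd": joint speeds; "joint_efforts": joint torques, N m; "ee_pos": TCP position; "orientation": TCP orientation; "contact_force": force on the tool from outside, world axes, zero at the start; "ft_torque": the same for the moment, N m; "opening": finger opening in m.
Only numpy, scipy, OpenCV 4.12 (cv2) and the standard library are available. Lean on these libraries where they do the work, as an engineer would, in place of code of your own. Each camera call takes 0.05 s, during which the arm holds its last target.

## Working session

There is one attempt and no reset: what is moved stays moved. The work goes in short steps, Python scripts to look and compute and a shell command to move; the robot and the scene stay as the last step left them, time stands still between calls to the robot, and variables do not carry over. Pictures are saved under pics/ and viewed, and the job is handed in when it is done.

```bash
ls; mkdir -p pics; cat > h.py <<'E'
import numpy as np, cv2, json
from cell import r
def snap(n,f,save=True):
    P=r.camera_params(n); im,d=r.read_camera(n)
    cv2.imwrite(f'pics/{f}.png',im[:,:,::-1]); np.savez(f'pics/{f}.npz',im=im,d=d,pose=P['pose'],v=P['vfov'],cx=P['cx'],cy=P['cy'])
def load(f): return np.load(f'pics/{f}.npz')
def px(S,u,v,z=None,w=1):
    f=240/np.tan(np.radians(S['v'])/2); T=S['pose']
    ray=np.array([(u-S['cx'])/f,(v-S['cy'])/f,1])
    if z is None:
        a=S['d'][int(v)-w:int(v)+w+1,int(u)-w:int(u)+w+1]; dd=np.median(a[a>0])
    else: dd=(z-T[2,3])/(T[:3,:3]@ray)[2]
    return T[:3,:3]@(ray*dd)+T[:3,3]
def proj(S,p):
    f=240/np.tan(np.radians(S['v'])/2); T=S['pose']; c=T[:3,:3].T@(np.array(p)-T[:3,3])
    return c[0]/c[2]*f+S['cx'],c[1]/c[2]*f+S['cy']
def crop(f,x0,y0,x1,y1,k,out):
    im=cv2.imread(f'pics/{f}.png')[y0:y1,x0:x1]; cv2.imwrite(f'pics/{out}.png',cv2.resize(im,None,fx=k,fy=k,interpolation=cv2.INTER_CUBIC))
E
python3 - <<'E'
from h import *
snap('top','top0'); snap('scene','sc0'); snap('wrist','w0')
for n in ('top','scene','wrist'): print(n,r.camera_params(n))
print(r.read_state(), r.grip_point_offset)
E
```

```text
pics
top {'vfov': 46.6657050125017, 'cx': 328.72759989606595, 'cy': 256.4033625848193, 'pose': array([[ 8.37007424e-03, -9.93754444e-01,  1.11274644e-01,
         4.10456691e-01],
       [-9.99964504e-01, -8.42556867e-03, -2.84806656e-05,
         3.64163503e-03],
       [ 9.65854942e-04, -1.11270456e-01, -9.93789692e-01,
         1.32162078e+00],
       [ 0.00000000e+00,  0.00000000e+00,  0.00000000e+00,
         1.00000000e+00]])}
scene {'vfov': 56.48299172774352, 'cx': 319.0261206910881, 'cy': 241.71301901039033, 'pose': array([[ 0.4729268 ,  0.73865481, -0.48034291,  1.0519852 ],
       [ 0.88097951, -0.38733477,  0.27174781, -0.27617276],
       [ 0.01467431, -0.55168909, -0.83392075,  0.87070393],
       [ 0.        ,  0.        ,  0.        ,  1.        ]])}
wrist {'vfov': 71.47538691995815, 'cx': 318.9974482375746, 'cy': 238.39218700402435, 'pose': array([[ 0.42051045,  0.87508182,  0.23958874,  0.17162231],
       [ 0.90728666, -0.40518401, -0.11250259,  0.55246385],
       [-0.00137144,  0.26468418, -0.96433418,  0.38388669],
       [ 0.        ,  0.        ,  0.        ,  1.        ]])}
{'t': 0.15, 'qpos': array([ 9.85488862e-01,  2.07265306e-01,  1.54259387e+00, -2.60604992e-05,
        1.39350468e+00, -1.50505461e-01]), 'qd': array([ 0.00020525, -0.00209642, -0.0042901 , -0.0002962 ,  0.00101291,
       -0.00034453]), 'joint_efforts': array([-9.86889972e-04, -3.71310461e+01, -2.81812173e+01,  6.98621571e-02,
        3.27428465e-02, -9.25634004e-05]), 'ee_pos': array([0.24188367, 0.52096756, 0.20454938]), 'orientation': array([[-9.57126097e-04, -9.06955293e-01,  4.21225807e-01],
       [-1.49053954e-03,  4.21226826e-01,  9.06954100e-01],
       [-9.99998431e-01,  2.40215718e-04, -1.75501991e-03]]), 'contact_force': array([-0.72697202,  0.02549728, -0.05348952]), 'ft_torque': array([-0.0033739 ,  0.00994187, -0.04202553]), 'opening': 0.09427955486809551} 0.0188
```

View pics/top0.png

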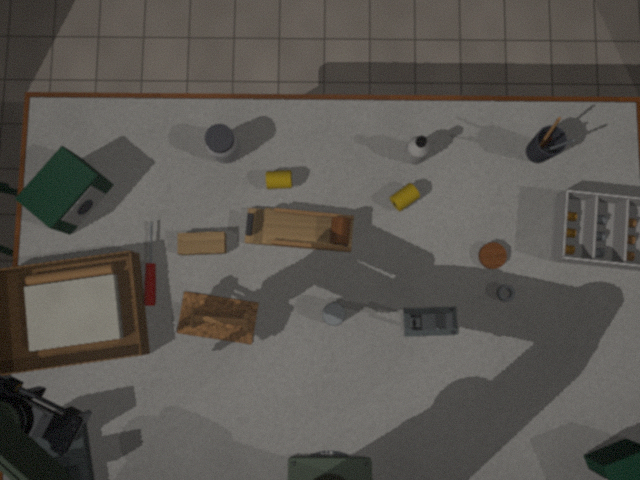

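View pics/sc0.png

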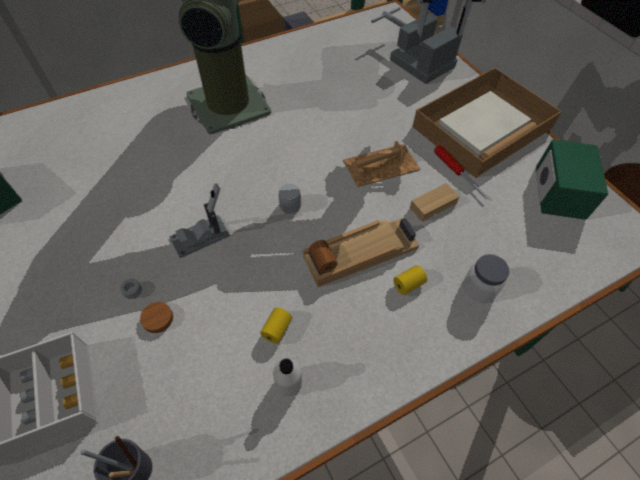

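```bash
python3 - <<'E'
from h import *
crop('top0',160,190,370,350,3.8,'c1'); crop('top0',380,280,500,360,6,'c2'); crop('sc0',160,130,440,290,2.8,'c3')
E
```

```text
(no output)
```

View pics/c1.png

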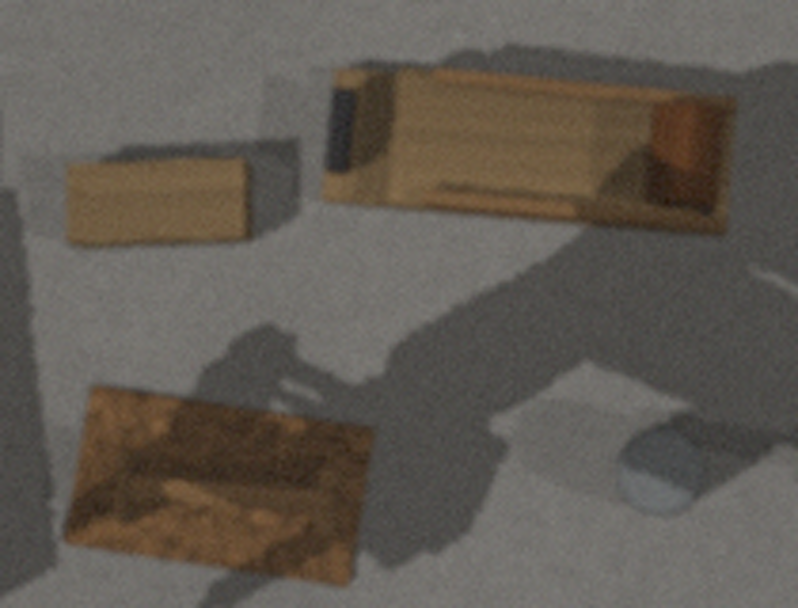

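View pics/c2.png

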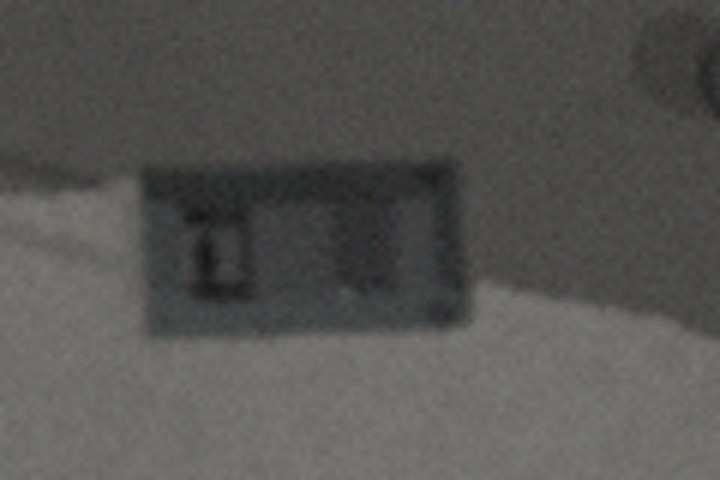

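View pics/c3.png

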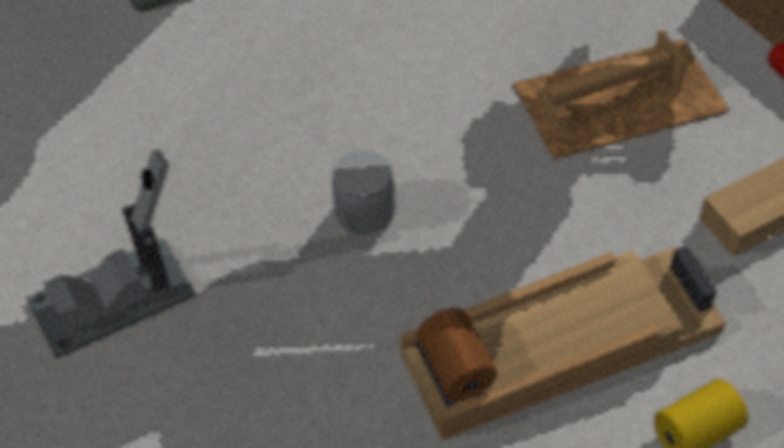

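View pics/w0.png

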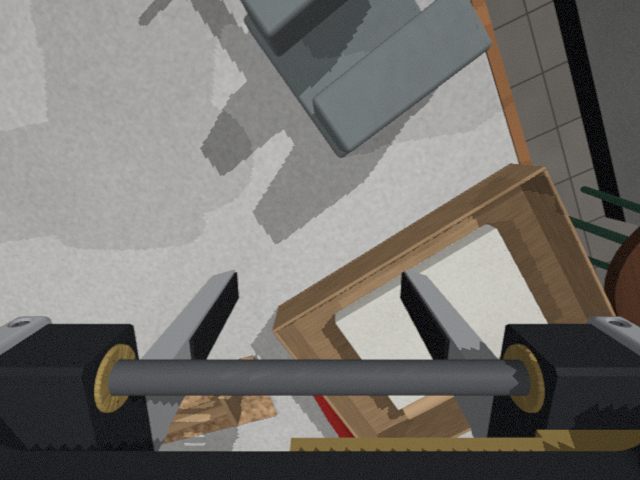

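```bash
python3 - <<'E'
from h import *
def cloud(S):
    f=240/np.tan(np.radians(S['v'])/2); T=S['pose']; v,u=np.mgrid[:480,:640]
    d=S['d']; c=np.stack([(u-S['cx'])/f*d,(v-S['cy'])/f*d,d],-1); return c@T[:3,:3].T+T[:3,3]
out=[]
for n in('top0','sc0'):
    C=cloud(load(n)); H=np.zeros((300,400),np.float32)
    p=C.reshape(-1,3); 
    # x from .2..0.7 rows up ; y .4..-.4
    for a,b in((C,n),):
        i=((0.70-p[:,0])/0.002).astype(int); j=((0.40-p[:,1])/0.002).astype(int)
        ok=(i>=0)&(i<250)&(j>=0)&(j<400)&(p[:,2]<.2)
        o=np.argsort(p[ok,2]); H=np.zeros((250,400)); H[i[ok][o],j[ok][o]]=p[ok,2][o]
    Hc=cv2.applyColorMap(np.clip(H/0.12*255,0,255).astype(np.uint8),cv2.COLORMAP_JET)
    cv2.imwrite(f'pics/h_{n}.png',cv2.resize(Hc,None,fx=2,fy=2,interpolation=0))
E
```

```text
(no output)
```

View pics/h_top0.png

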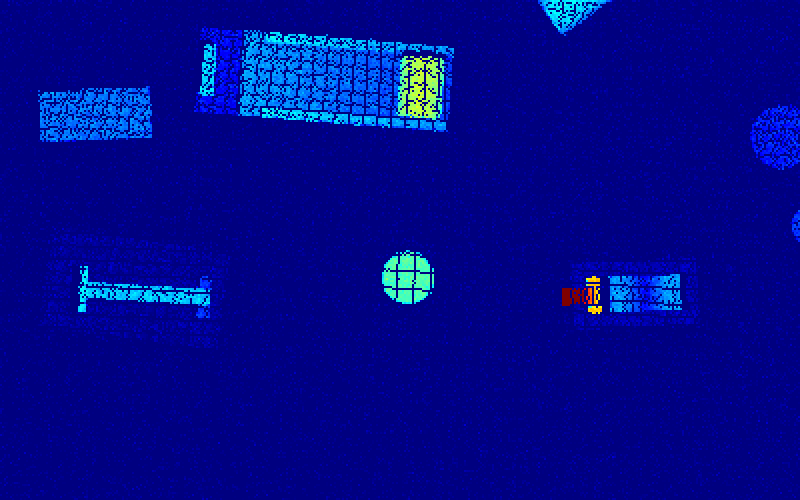

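View pics/h_sc0.png

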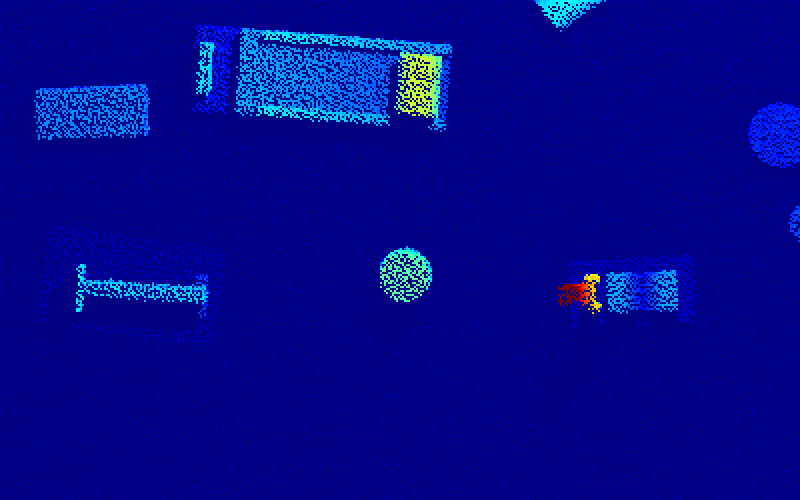

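```bash
cat >> h.py <<'E'
def cloud(S):
    f=240/np.tan(np.radians(S['v'])/2); T=S['pose']; v,u=np.mgrid[:480,:640]
    d=S['d']; c=np.stack([(u-S['cx'])/f*d,(v-S['cy'])/f*d,d],-1); return (c@T[:3,:3].T+T[:3,3]).reshape(-1,3)
def rect(p,x,y,z):
    m=(p[:,0]>x[0])&(p[:,0]<x[1])&(p[:,1]>y[0])&(p[:,1]<y[1])&(p[:,2]>z[0])&(p[:,2]<z[1]); q=p[m]
    (cx,cy),(w,h),a=cv2.minAreaRect((q[:,:2]*1000).astype(np.float32))
    # long axis dir
    if w<h: a+=90; w,h=h,w
    a=(a+90)%180-90
    # angle: long axis relative to world x (deg)
    return np.round([cx,cy,w,h,a%180,np.median(q[:,2])*1000,len(q)],1)
E
python3 - <<'E'
from h import *
for n in('top0','sc0'):
    p=cloud(load(n)); print(n)
    # bench height check
    m=(abs(p[:,0]-.3)<.02)&(abs(p[:,1]-0)<.1);print('bench',np.median(p[m,2]))
    print('rampall',rect(p,(.55,.7),(.16,.22),(.012,.1)), rect(p,(.55,.71),(-.06,.31),(.015,.1)))
    print('bar',rect(p,(.55,.7),(.18,.31),(.037,.1)))
    print('roller',rect(p,(.57,.68),(-.06,.02),(.055,.1)))
    print('paddle',rect(p,(.35,.5),(.17,.38),(.02,.1)))
    print('handle',rect(p,(.35,.5),(.20,.35),(.034,.1)))
    print('mat',rect(p,(.34,.5),(.15,.40),(.0025,.1)))
    print('vbase',rect(p,(.34,.5),(-.31,-.15),(.004,.1)))
    print('vblock',rect(p,(.36,.48),(-.31,-.2),(.015,.05)))
    print('strap',rect(p,(.36,.48),(-.31,-.15),(.09,.2)))
    q=p[(p[:,0]>.36)&(p[:,0]<.48)&(p[:,1]>-.31)&(p[:,1]<-.15)&(p[:,2]>.09)&(p[:,2]<.2)]
    print('strap z',q[:,2].max(), q[q[:,2].argmax()])
    print('tin',rect(p,(.36,.5),(-.05,.05),(.045,.1)))
E
```

```text
top0
bench -0.0006619341504052745
rampall [629.1 179.8  84.8  45.  175.8  16.8 563. ] [ 618.8  128.8  365.1  107.9   91.4   31.  4251. ]
bar [629.7 191.7  50.4  12.5 176.9  40.3 112. ]
roller [613.1 -21.3  60.2  41.7 176.1  64.4 443. ]
paddle [407.1 255.2 130.9  44.   86.6  38.5 510. ]
handle [410.1 260.7 121.4  43.3  89.6  39.3 404. ]
mat [ 419.9  275.4  248.8  159.7   90.2    5.  2554. ]
vbase [ 420.2 -230.1  158.5  158.   179.6    9.2 1341. ]
vblock [ 406.8 -245.4   71.2   35.8   92.6   30.4  466. ]
strap [ 402.9 -177.    29.4   16.8   90.4  129.2   91. ]
strap z 0.1428765709444093 [ 0.4091271  -0.1622869   0.14287657]
tin [422.   -7.7  50.4  49.6  57.   53.9 396. ]
sc0
bench 0.0009696920759011962
rampall [630.2 182.1  87.   46.7 178.1  18.6 569. ] [ 620.8  129.3  362.4  109.8   91.3   32.4 4548. ]
bar [631.5 195.1  51.1  14.2 174.3  41.7 121. ]
roller [615.1 -18.3  61.6  41.4 176.1  66.2 489. ]
paddle [409.3 257.9 132.3  47.3  87.7  38.7 493. ]
handle [411.1 261.9 123.1  47.2  89.4  40.4 319. ]
mat [ 420.2  275.   249.8  159.3   90.     5.3 2294. ]
vbase [ 420.8 -231.7  158.6  155.9   88.9   15.1 1515. ]
vblock [ 408.4 -238.4   77.7   39.9   92.2   29.5  514. ]
strap [ 405.7 -174.6   31.8   21.2   93.1  123.3  173. ]
strap z 0.1443343174614985 [ 0.41143355 -0.16480321  0.14433432]
tin [424.1  -5.6  50.6  49.6   4.7  55.5 334. ]
```

```bash
python3 - <<'E'
from h import *
S=load('top0')
c=[px(S,160+u/3.8,190+v/3.8,0.004)[:2]*1000 for u,v in((92,386),(375,428),(350,585),(66,543))]
c=np.array(c); print('mat',c.round(1),c.mean(0), [np.linalg.norm(c[i]-c[i-1]).round(1) for i in range(4)]); e=c[0]-c[1]+c[3]-c[2]; print(np.degrees(np.arctan2(e[1],e[0])))
for n in('top0','sc0'):
    p=cloud(load(n))*1000; print(n)
    m=(p[:,0]>380)&(p[:,0]<430)&(p[:,1]>215)&(p[:,1]<345)&(p[:,2]>28)&(p[:,2]<60); q=p[m]
    w=q[(q[:,1]>210)&(q[:,1]<305)]; w=w[abs(w[:,0]-np.median(w[:,0]))<14]
    k=cv2.fitLine(w[:,:2].astype(np.float32),cv2.DIST_HUBER,0,.01,.01).ravel(); print('handle',k, np.degrees(np.arctan2(k[1],k[0])),np.median(w[:,2]), np.ptp(w[:,0]))
    b=p[(p[:,0]>360)&(p[:,0]<450)&(p[:,1]>290)&(p[:,1]<345)&(p[:,2]>32)&(p[:,2]<60)]; print('blade end ymax',b[:,1].max(), 'blade pts', b[b[:,1]>b[:,1].max()-8][:,[0,1,2]].mean(0), np.median(b[:,2]))
    b=b[b[:,1]>b[:,1].max()-8];print('blade x',b[:,0].min(),b[:,0].max(),'z',np.median(b[:,2]))
    a=p[(p[:,0]>360)&(p[:,0]<450)&(p[:,1]>180)&(p[:,1]<215)&(p[:,2]>14)&(p[:,2]<60)]; print('foot',a.min(0),a.max(0))
    v=p[(p[:,0]>365)&(p[:,0]<450)&(p[:,1]>-290)&(p[:,1]<-206)&(p[:,2]>29)&(p[:,2]<38)].astype(np.float32); print('vtop',cv2.minAreaRect(v[:,:2]))
    v=p[(p[:,0]>355)&(p[:,0]<460)&(p[:,1]>-300)&(p[:,1]<-206)&(p[:,2]>4.5)&(p[:,2]<38)].astype(np.float32); print('vbase',v.min(0),v.max(0))
    v=p[(p[:,0]>365)&(p[:,0]<450)&(p[:,1]>-220)&(p[:,1]<-180)&(p[:,2]>70)&(p[:,2]<85)].astype(np.float32); print('posts',cv2.minAreaRect(v[:,:2]))
    v=p[(p[:,0]>365)&(p[:,0]<450)&(p[:,1]>-220)&(p[:,1]<-140)&(p[:,2]>92)].astype(np.float32); print('strap',v.min(0),v.max(0), v.mean(0))
    k=cv2.fitLine(v[:,1:].copy(),cv2.DIST_HUBER,0,.01,.01).ravel();print(k)
    g=p[(p[:,0]>560)&(p[:,0]<720)&(p[:,1]>-70)&(p[:,1]<190+15)&(p[:,2]>13)]; print('ramp',cv2.minAreaRect(g[:,:2].astype(np.float32)))
E
```

```text
mat [[471.4 344.8]
 [446.8 168. ]
 [350.2 181.3]
 [374.4 357.2]] [410.69197618 262.81518712] [np.float64(97.8), np.float64(178.4), np.float64(97.5), np.float64(177.6)]
82.12766598481441
top0
handle [7.3523715e-02 9.9729347e-01 4.0649164e+02 2.6066068e+02] 85.78359 38.64818163163775 20.007617853882152
blade end ymax 321.59454260705553 blade pts [408.17527947 316.59752014  41.88798863] 40.220434955961835
blade x 388.9543313180432 432.2389050385252 z 42.199201603134505
foot [382.76918866 189.45356401  15.68105103] [422.04572974 214.95648057  44.96359238]Traceback (most recent call last):
  File "<stdin>", line 13, in <module>
cv2.error: OpenCV(4.12.0) /io/opencv/modules/imgproc/src/convhull.cpp:143: error: (-215:Assertion failed) total >= 0 && (depth == CV_32F || depth == CV_32S) in function 'convexHull'
```

```bash
python3 - <<'E'
from h import *
F=lambda v:cv2.minAreaRect(np.ascontiguousarray(v[:,:2],dtype=np.float32))
for n in('top0','sc0'):
    p=cloud(load(n))*1000; print(n)
    S=lambda x,y,z:p[(p[:,0]>x[0])&(p[:,0]<x[1])&(p[:,1]>y[0])&(p[:,1]<y[1])&(p[:,2]>z[0])&(p[:,2]<z[1])]
    w=S((380,430),(215,305),(28,60)); w=w[abs(w[:,0]-np.median(w[:,0]))<14]
    k=cv2.fitLine(np.ascontiguousarray(w[:,:2],dtype=np.float32),cv2.DIST_HUBER,0,.01,.01).ravel(); print('handle',k, np.degrees(np.arctan2(k[1],k[0])))
    b=S((360,450),(290,345),(32,60)); print('blade ymax',b[:,1].max())
    a=S((360,450),(180,215),(14,60)); print('foot',a.min(0))
    print('vtop',F(S((365,450),(-290,-206),(29,38))))
    v=S((355,460),(-300,-206),(4.5,38)); print('vbase',v.min(0),v.max(0))
    print('posts',F(S((365,450),(-220,-180),(70,85))))
    v=S((365,450),(-220,-140),(92,200)); print('strap',v.min(0),v.max(0),v.mean(0))
    k=cv2.fitLine(np.ascontiguousarray(v[:,1:],dtype=np.float32),cv2.DIST_HUBER,0,.01,.01).ravel();print(k)
    print('ramp',F(S((560,720),(-70,205),(13,99))))
E
```

```text
top0
handle [7.3523715e-02 9.9729347e-01 4.0649164e+02 2.6066068e+02] 85.78359
blade ymax 321.59454260705553
foot [382.76918866 189.45356401  15.68105103]
vtop ((407.1672058105469, -245.687744140625), (34.967628479003906, 70.51432800292969), 2.680901050567627)
vbase [ 360.40984322 -299.19340435    4.5065763 ] [ 458.6504823  -206.7205901    37.79679164]
posts ((404.8273620605469, -194.6976318359375), (35.502017974853516, 13.012680053710938), 1.4048726558685303)
strap [ 394.40894689 -191.11632231   93.47566035] [ 411.41367733 -162.28689753  142.87657094] [ 403.32669361 -174.36848968  127.06311161]
[   0.46860817    0.8834061  -177.2576      122.00392   ]
ramp ((647.65771484375, 73.49708557128906), (253.52529907226562, 139.09329223632812), 85.38875579833984)
sc0
handle [7.7677794e-02 9.9697852e-01 4.1317484e+02 2.6085571e+02] 85.5449
blade ymax 323.69356799670845
foot [383.330663   191.82334674  14.24327334]
vtop ((408.5594787597656, -241.89451599121094), (39.938507080078125, 69.35897827148438), 2.191115379333496)
vbase [ 356.32352053 -299.7617863     4.51904165] [ 446.75447514 -206.76925072   37.98116778]
posts ((406.1634521484375, -192.0071258544922), (37.02412414550781, 14.911541938781738), 2.8102402687072754)
strap [ 394.3845088  -189.20414852   92.74946068] [ 416.74399371 -158.96594338  144.33431746] [ 408.18317452 -174.0463943   120.47494864]
[   0.44206083    0.89698505 -175.07199     119.61908   ]
ramp ((622.41357421875, 79.00691223144531), (255.708984375, 87.31270599365234), 85.71566009521484)
```

```bash
cat >> h.py <<'E'
from scipy.spatial.transform import Rotation as Ro
def go(x,y,z,yaw):  # mm, deg of tool z axis ; prints delta in tool axes
    s=r.read_state(); a=np.radians(yaw); R=np.array([[0,-np.sin(a),np.cos(a)],[0,np.cos(a),np.sin(a)],[-1,0,0]])
    A=np.array(s['orientation']); d=np.array([x,y,z])-np.array(s['ee_pos'])*1000
    print('t %.2f'%s['t'],'pos',(np.array(s['ee_pos'])*1000).round(1),'yaw',np.degrees(np.arctan2(A[1,2],A[0,2])).round(2),'open',round(s['opening']*1000,1),'F',np.round(s['contact_force'],1))
    print(' shift in current axes',(A.T@d).round(1),' in final axes',(R.T@d).round(1),'rotvec',Ro.from_matrix(A.T@R).as_rotvec().round(4))
E
python3 -m inch '[[0.6,0,0,0,0.121,0,0],[0.6,0,0,0,0.121,0,0],[0.6,0,0,0,0.121,0,0],[0.6,0,0,0,0.121,0,0],[0.6,0,0,0,0.121,0,0],[0.6,0,0,0,0.121,0,0],[0.6,0,0,0,0.121,0,0],[0.6,0,0,0,0.121,0,0],[0.6,0,0,0,0.121,0,0],[0.6,0,0,0,0.121,0,0]]'
python3 -c "
from h import *
go(407.2,257,120,-4.3)"
```

```text
t: 0.98
ee_pos: [0.242, 0.5212, 0.2049]
orientation: [[-0.001, 0.08, 0.997], [-0.001, 0.997, -0.08], [-1.0, -0.001, -0.001]]
contact_force: [0.0, -0.2, 0.7]
opening: 0.0564
t 0.98 pos [242.  521.2 204.9] yaw -4.59 open 56.4 F [ 0.  -0.2  0.7]
 shift in current axes [  85.  -250.1  185.8]  in final axes [  84.9 -251.1  184.5] rotvec [-0.005  -0.0005  0.0009]
```

```bash
python3 -m inch '[[0.6,5,-31,23,-0.005,0,0],[0.6,5,-31,23,0,0,0],[0.6,5,-31,23,0,0,0],[0.6,5,-31,23,0,0,0],[0.6,5,-31,23,0,0,0],[0.6,5,-31,23,0,0,0],[0.6,5,-31,24,0,0,0],[0.6,5,-33,24,0,0,0],[0.6,0,0,0,0,0,0],[0.6,0,0,0,0,0,0]]'
python3 -c "
from h import *
go(407.2,257,12,-4.3)
snap('wrist','w1')"
```

```text
t: 1.82
ee_pos: [0.4109, 0.2574, 0.1649]
orientation: [[-0.001, 0.074, 0.997], [-0.0, 0.997, -0.074], [-1.0, -0.0, -0.001]]
contact_force: [-0.4, 1.3, -0.0]
opening: 0.0567
t 1.82 pos [410.9 257.4 164.9] yaw -4.23 open 56.7 F [-0.4  1.3 -0. ]
 shift in current axes [152.9  -0.6  -3.5]  in final axes [152.9  -0.7  -3.7] rotvec [ 0.0012 -0.0014  0.0003]
```

View pics/w1.png

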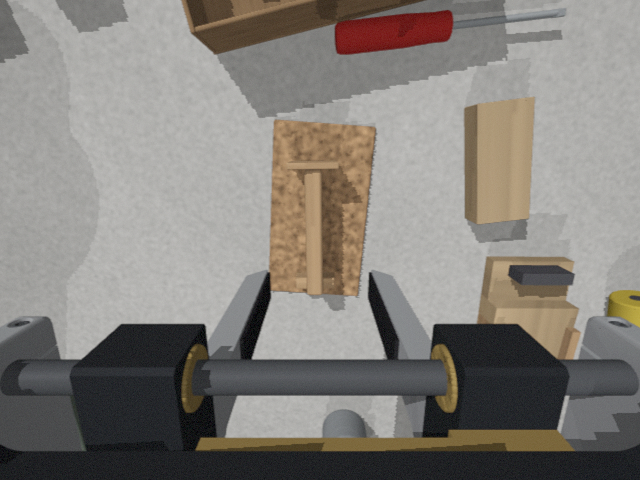

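```bash
python3 - <<'E'
from h import *
S=load('w1'); 
for u,v in((314,232),(288,163),(338,163),(297,287),(332,287),(275,121),(376,127),(359,296),(271,293)): print((u,v),(px(S,u,v)*1000).round(1))
for n in ['w1']:
    p=cloud(load(n))*1000
    Q=lambda x,y,z:p[(p[:,0]>x[0])&(p[:,0]<x[1])&(p[:,1]>y[0])&(p[:,1]<y[1])&(p[:,2]>z[0])&(p[:,2]<z[1])]
    w=Q((380,440),(225,305),(32,50)); w=w[abs(w[:,0]-np.median(w[:,0]))<14]
    k=cv2.fitLine(np.ascontiguousarray(w[:,:2],dtype=np.float32),cv2.DIST_HUBER,0,.01,.01).ravel(); print('handle',k,np.median(w[:,2]),np.degrees(np.arctan2(k[1],k[0])))
    b=Q((360,450),(290,345),(41,60)); print('blade', b.min(0),b.max(0))
    b=Q((600,680),(170,230),(37,60)); print('bar', b.min(0),b.max(0),b.mean(0))
E
```

```text
(314, 232) [405.6 256.2  39.9]
(288, 163) [387.7 321.3  43.8]
(338, 163) [433.6 316.1   4.4]
(297, 287) [382.7 194.2  22.5]
(332, 287) [419.1 191.1  21.5]
(275, 121) [375.3 360.1   3.8]
(376, 127) [4.729e+02 3.476e+02 4.000e-01]
(359, 296) [ 4.489e+02  1.684e+02 -2.000e-01]
(271, 293) [350.7 179.5   0.4]
handle [7.7126205e-02 9.9702132e-01 4.0545837e+02 2.6640784e+02] 39.81926310136219 85.5766
blade [385.5711456  290.47277068  41.00415217] [430.76080846 321.82739345  46.44461306]
bar [602.77860374 184.23143914  37.00329578] [654.66374914 201.18608891  43.29903267] [627.92754063 193.69256876  40.70827627]
```

```bash
python3 -m inch '[[0.6,20,0,-2,0,0,0],[0.6,20,0,-2,0,0,0],[0.6,20,-1,-1,0,0,0],[0.6,20,0,0,0,0,0],[0.6,20,0,0,0,0,0],[0.6,18,0,0,0,0,0],[0.6,14,0,0,0,0,0],[0.6,11,0,0,0,0,0],[0.6,8,0,0,0,0,0],[0.6,1,0,0,0,0,0]]'
python3 -m inch '[[0.3,0,0,0,0,0,0],[0.1,0,0,0,0,0,0],[0,0,0,0,0,0,0],[0,0,0,0,0,0,0],[0,0,0,0,0,0,0],[0,0,0,0,0,0,0],[0,-2,0,0,0,0,0],[0,-4,0,0,0,0,0],[0,-6,0,0,0,0,0],[0,-8,0,0,0,0,0]]'
python3 -c "
from h import *
go(406,256.5,12,-4.3)"
```

```text
t: 2.7
ee_pos: [0.4037, 0.2591, 0.0122]
orientation: [[-0.002, 0.067, 0.998], [-0.001, 0.998, -0.067], [-1.0, -0.001, -0.002]]
contact_force: [0.2, -0.4, -0.0]
opening: 0.0566
t: 3.53
ee_pos: [0.4049, 0.2583, 0.0337]
orientation: [[-0.001, 0.069, 0.998], [-0.0, 0.998, -0.069], [-1.0, -0.0, -0.001]]
contact_force: [0.9, 0.2, 0.2]
opening: 0.016
t 3.53 pos [404.9 258.3  33.7] yaw -3.96 open 16.0 F [0.9 0.2 0.2]
 shift in current axes [21.7 -1.7  1.2]  in final axes [21.7 -1.7  1.2] rotvec [ 0.0059 -0.001   0.0005]
```

```bash
python3 -m inch '[[0,-15,0,0,0,0,0],[0,-20,0,0,0,0,0],[0,-20,-2,2,0,0,0],[0,-20,-6,4,0,0,0],[0,-15,-14,8,0,0,0],[0,-5,-22,12,0,0,0],[0,0,-28,15,0,0,0],[0,0,-28,15,0,0,0],[0,0,-28,15,0,0,0],[0,0,-28,15,0,0,0]]'
python3 -c "
from h import *
go(606.8,-113.5,130,-4.5)"
```

```text
t: 4.37
ee_pos: [0.481, 0.0957, 0.1296]
orientation: [[0.002, 0.069, 0.998], [0.0, 0.998, -0.069], [-1.0, 0.0, 0.002]]
contact_force: [0.2, 0.4, -0.5]
opening: 0.0155
t 4.37 pos [481.   95.7 129.6] yaw -3.93 open 15.5 F [ 0.2  0.4 -0.5]
 shift in current axes [-2.000e-01 -2.001e+02  1.398e+02]  in final axes [  -0.4 -198.7  141.8] rotvec [ 0.0099  0.0016 -0.0002]
```

```bash
python3 -m inch '[[0,0,-25,17,0.01,0,0],[0,0,-25,18,0,0,0],[0,0,-25,18,0,0,0],[0,0,-25,18,0,0,0],[0,0,-25,18,0,0,0],[0,0,-25,18,0,0,0],[0,0,-22,16,0,0,0],[0,0,-17,12,0,0,0],[0,0,-10,7,0,0,0],[0,0,0,0,0,0,0]]'
python3 -c "
from h import *
go(606.8,-113.5,40,-4.5)
snap('wrist','w2')"
```

```text
t: 5.2
ee_pos: [0.6076, -0.1148, 0.1291]
orientation: [[0.002, 0.081, 0.997], [-0.001, 0.997, -0.081], [-1.0, -0.001, 0.002]]
contact_force: [0.2, -0.2, -0.5]
opening: 0.0159
t 5.20 pos [ 607.6 -114.8  129.1] yaw -4.67 open 15.9 F [ 0.2 -0.2 -0.5]
 shift in current axes [89.1  1.3 -1. ]  in final axes [89.1  1.2 -0.9] rotvec [-0.003   0.0016  0.0009]
```

View pics/w2.png

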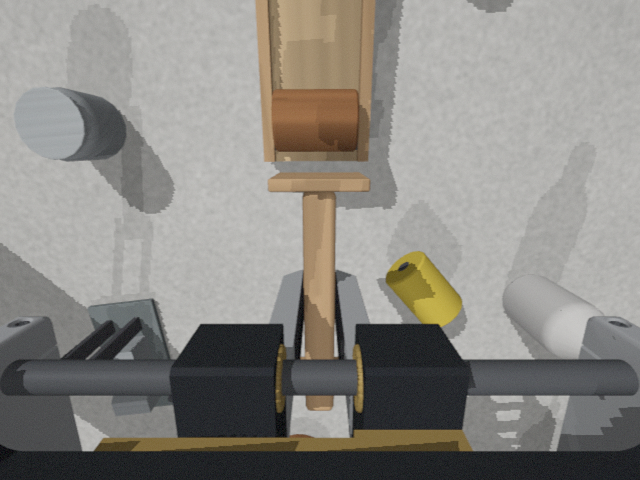

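```bash
python3 - <<'E'
from h import *
S=load('w2')
for n,u,v in(('bladeL',269,178),('bladeR',369,178),('bladebackmid',319,190),('rolL',276,120),('rolR',356,120),('rolbackmid',316,140),('rampcornerL',267,160),('cornerR',367,159)): print(n,(px(S,u,v)*1000).round(1))
p=cloud(S)*1000
Q=lambda x,y,z:p[(p[:,0]>x[0])&(p[:,0]<x[1])&(p[:,1]>y[0])&(p[:,1]<y[1])&(p[:,2]>z[0])&(p[:,2]<z[1])]
b=Q((560,660),(-70,-40),(110,170));print('blade',b.min(0),b.max(0),b.mean(0),len(b))
b=Q((570,660),(-50,10),(55,80));print('rol',b.min(0),b.max(0),b.mean(0),cv2.minAreaRect(np.ascontiguousarray(b[:,:2],dtype=np.float32)))
E
```

```text
bladeL [589.6 -50.9 154.9]
bladeR [ 6.569e+02 -7.040e+01 -2.000e-01]
bladebackmid [611.9 -57.7 158.4]
rolL [585.7 -19.3  67.9]
rolR [640.1 -23.7  67.7]
rolbackmid [611.8 -34.4  63.3]
rampcornerL [571.1 -46.1  33.2]
cornerR [651.4 -51.8  31.9]
blade [588.54391252 -69.99724203 118.62557323] [634.47313491 -50.74923149 160.63472081] [611.57484371 -57.41477547 153.28576057] 2725
rol [580.64606999 -42.6644739   55.00070723] [643.0256212    1.44054185  70.13389564] [611.91621976 -20.73526655  64.68556105] ((611.8339233398438, -20.58415985107422), (39.99726867675781, 60.232486724853516), 85.37503814697266)
```

```bash
python3 -m inch '[[0,6,0,-1,0,0,0],[0,12,0,-1,0,0,0],[0,14,0,0,0,0,0],[0,14,0,0,0,0,0],[0,14,0,0,0,0,0],[0,12,0,0,0,0,0],[0,8,0,0,0,0,0],[0,5,0,0,0,0,0],[0,3,0,0,0,0,0],[0,0,0,0,0,0,0]]'
python3 -c "
from h import *
go(606.8,-113.5,40,-4.5)
snap('wrist','w3')"
```

```text
t: 6.08
ee_pos: [0.6042, -0.112, 0.0399]
orientation: [[-0.001, 0.079, 0.997], [0.0, 0.997, -0.079], [-1.0, 0.0, -0.001]]
contact_force: [-0.5, -0.1, -1.0]
opening: 0.0158
t 6.08 pos [ 604.2 -112.    39.9] yaw -4.51 open 15.8 F [-0.5 -0.1 -1. ]
 shift in current axes [-0.1 -1.3  2.7]  in final axes [-0.1 -1.3  2.7] rotvec [-0.0001 -0.0008 -0.0002]
```

View pics/w3.png

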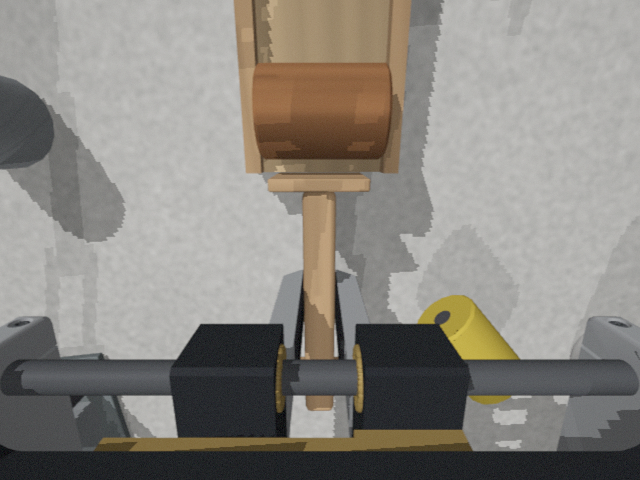

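```bash
python3 -m inch '[[0,-0.1,2,0,0,0,0],[0,-0.2,3,0,0,0,0],[0,-0.2,3,0,0,0,0],[0,-0.2,4,0,0,0,0],[0,-0.3,5,0,0,0,0],[0,-0.4,6,0,0,0,0],[0,-0.4,6,0,0,0,0],[0,-0.4,6,0,0,0,0],[0,-0.4,6,0,0,0,0],[0,-0.4,6,0,0,0,0]]'
python3 -c "
from h import *
go(621.6,74.9,51.6,-4.5)
snap('wrist','w4')"
```

```text
t: 6.97
ee_pos: [0.6082, -0.0647, 0.0435]
orientation: [[-0.0, 0.079, 0.997], [0.0, 0.997, -0.079], [-1.0, 0.0, -0.0]]
contact_force: [-0.1, -0.0, -0.0]
opening: 0.0157
t 6.97 pos [608.2 -64.7  43.5] yaw -4.51 open 15.7 F [-0.1 -0.  -0. ]
 shift in current axes [ -8.1 140.2   2.4]  in final axes [ -8.1 140.2   2.4] rotvec [-0.0002 -0.0001 -0.    ]
```

View pics/w4.png

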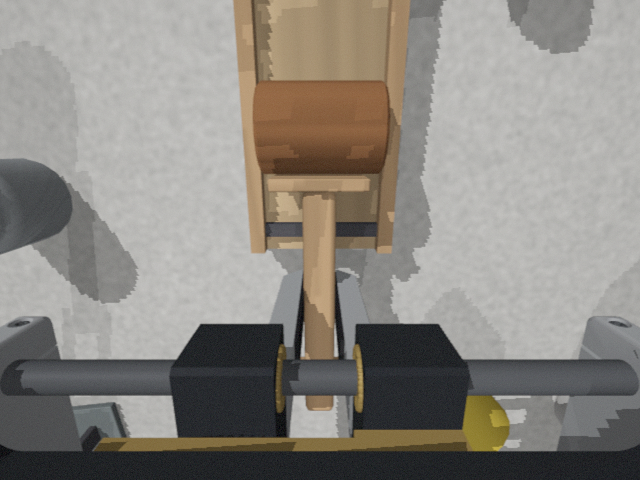

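```bash
python3 -m inch '[[0,-0.3,4,0,0,0,0],[0,-0.3,5,0,0,0,0],[0,-0.4,6,0,0,0,0],[0,-0.4,6,0,0,0,0],[0,-0.4,6,0,0,0,0],[0,-0.4,6,0,0,0,0],[0,-0.4,6,0,0,0,0],[0,-0.4,6,0,0,0,0],[0,-0.4,6,0,0,0,0],[0,-0.4,6,0,0,0,0]]'
python3 -m inch '[[0,-0.4,6,0,0,0,0],[0,-0.4,6,0,0,0,0],[0,-0.4,6,0,0,0,0],[0,-0.4,6,0,0,0,0],[0,-0.4,6,0,0,0,0],[0,-0.3,5,0,0,0,0],[0,-0.3,5,0,0,0,0],[0,-0.3,5,0,0,0,0],[0,-0.3,4,0,0,0,0],[0,-0.3,4,0,0,0,0]]'
python3 -c "
from h import *
go(622.1,80.9,51.6,-4.5)
snap('wrist','w5')"
```

```text
t: 7.85
ee_pos: [0.6127, -0.008, 0.0473]
orientation: [[-0.0, 0.079, 0.997], [-0.0, 0.997, -0.079], [-1.0, -0.0, -0.0]]
contact_force: [-0.2, -0.6, 0.1]
opening: 0.0154
t: 8.68
ee_pos: [0.6169, 0.0446, 0.0508]
orientation: [[-0.0, 0.079, 0.997], [-0.0, 0.997, -0.079], [-1.0, -0.0, -0.0]]
contact_force: [1.1, 0.3, 0.0]
opening: 0.016
t 8.68 pos [616.9  44.6  50.8] yaw -4.53 open 16.0 F [1.1 0.3 0. ]
 shift in current axes [-0.8 36.6  2.3]  in final axes [-0.8 36.6  2.4] rotvec [-0.0004 -0.0001  0.0001]
```

View pics/w5.png

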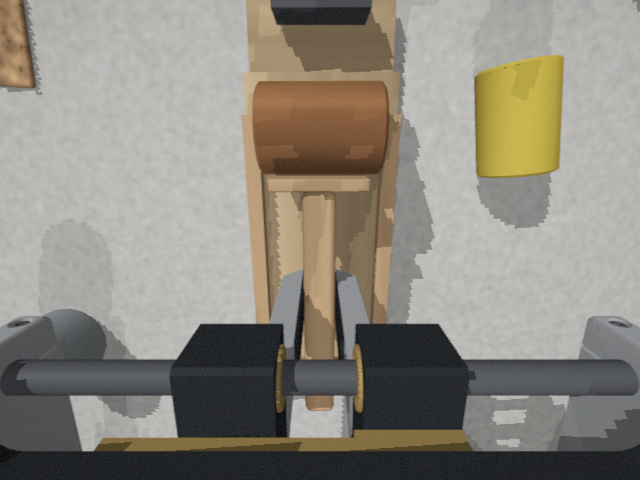

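```bash
python3 -m inch '[[0,-0.2,4,0,0,0,0],[0,-0.2,4,0,0,0,0],[0,-0.2,4,0,0,0,0],[0,-0.2,4,0,0,0,0],[0,-0.2,4,0,0,0,0],[0,-0.2,4,0,0,0,0],[0,-0.2,3,0,0,0,0],[0,-0.2,3,0,0,0,0],[0,-0.2,2,0,0,0,0],[0,0,0,0,0,0,0]]'
python3 -c "
from h import *
go(622.1,80.9,51.6,-4.5)
snap('wrist','w6')"
```

```text
t: 9.57
ee_pos: [0.6194, 0.0766, 0.0526]
orientation: [[0.0, 0.078, 0.997], [0.0, 0.997, -0.078], [-1.0, 0.0, 0.0]]
contact_force: [-0.6, -0.3, -0.1]
opening: 0.0158
t 9.57 pos [619.4  76.6  52.6] yaw -4.5 open 15.8 F [-0.6 -0.3 -0.1]
 shift in current axes [1.  4.5 2.3]  in final axes [1.  4.5 2.3] rotvec [ 0.0001  0.0001 -0.0002]
```

View pics/w6.png

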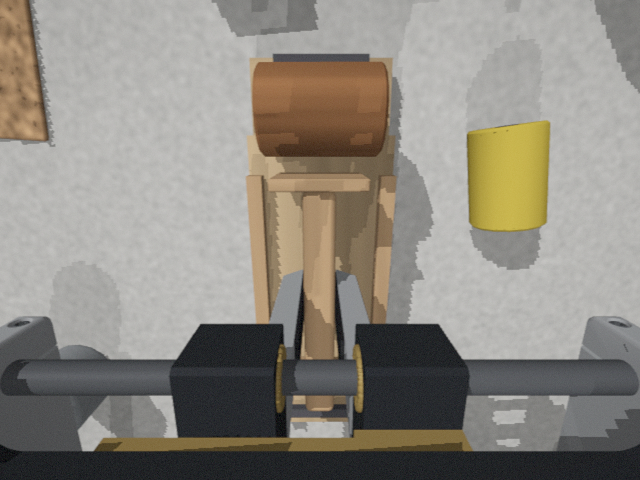

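```bash
python3 - <<'E'
from h import *
S=load('w6');p=cloud(S)*1000
Q=lambda x,y,z:p[(p[:,0]>x[0])&(p[:,0]<x[1])&(p[:,1]>y[0])&(p[:,1]<y[1])&(p[:,2]>z[0])&(p[:,2]<z[1])]
b=Q((570,690),(140,200),(60,95));print('rol',b.min(0),b.max(0),cv2.minAreaRect(np.ascontiguousarray(b[:,:2],dtype=np.float32)))
# fit circle in ramp yz
u=np.array([.0785,.9969]);s=b[:,:2]@u;z=b[:,2]
A=np.c_[s,z,np.ones(len(s))];c=np.linalg.lstsq(A,s*s+z*z,rcond=None)[0];print('circle',c[:2]/2,np.sqrt(c[2]+(c[:2]**2).sum()/4))
E
python3 -m inch '[[0,-6,-1,0,0,0,0],[0,-12,-1,0,0,0,0],[0,-18,0,0,0,0,0],[0,-20,0,0,0,0,0],[0,-15,0,0,0,0,0],[0,-8,0,-5,0,0,0],[0,-4,5,-12,0,0,0],[0,0,10,-18,0,0,0],[0,0,15,-20,0,0,0],[0,0,15,-20,0,0,0]]'
python3 -c "
from h import *
go(412,266,130,-7)"
```

```text
rol [595.49647396 140.01869837  60.00600018] [657.69996733 192.07667292  82.8410973 ] ((626.2698974609375, 164.25845336914062), (51.715736389160156, 60.248573303222656), 85.73632049560547)
circle [217.60763024  55.8086171 ] 20.932314004917753
t: 10.45
ee_pos: [0.5471, 0.1248, 0.1361]
orientation: [[0.0, 0.08, 0.997], [0.0, 0.997, -0.08], [-1.0, 0.0, 0.0]]
contact_force: [0.1, 0.3, -1.2]
opening: 0.0161
t 10.45 pos [547.1 124.8 136.1] yaw -4.61 open 16.1 F [ 0.1  0.3 -1.2]
 shift in current axes [   6.1  129.9 -146. ]  in final axes [   6.1  123.7 -151.3] rotvec [ 0.0417  0.0004 -0.0001]
```

```bash
python3 -m inch '[[0,0,15,-19,0.02,0,0],[0,0,16,-19,0.02,0,0],[0,0,16,-19,0.015,0,0],[0,0,16,-19,0,0,0],[0,0,16,-19,0,0,0],[0,0,15,-18,0,0,0],[0,0,13,-17,0,0,0],[0,0,10,-13,0,0,0],[0,0,5,-8,0,0,0],[0,0,0,0,0,0,0]]'
python3 -c "
from h import *
go(412.2,265.8,12.5,-7.9)
snap('wrist','w7')"
```

```text
t: 11.28
ee_pos: [0.4113, 0.2648, 0.1358]
orientation: [[-0.0, 0.131, 0.991], [0.0, 0.991, -0.131], [-1.0, 0.0, -0.0]]
contact_force: [0.0, -0.6, 0.4]
opening: 0.0162
t 11.28 pos [411.3 264.8 135.8] yaw -7.55 open 16.2 F [ 0.  -0.6  0.4]
 shift in current axes [123.3   1.1   0.8]  in final axes [123.3   1.1   0.7] rotvec [ 0.0061 -0.0004 -0.    ]
```

View pics/w7.png

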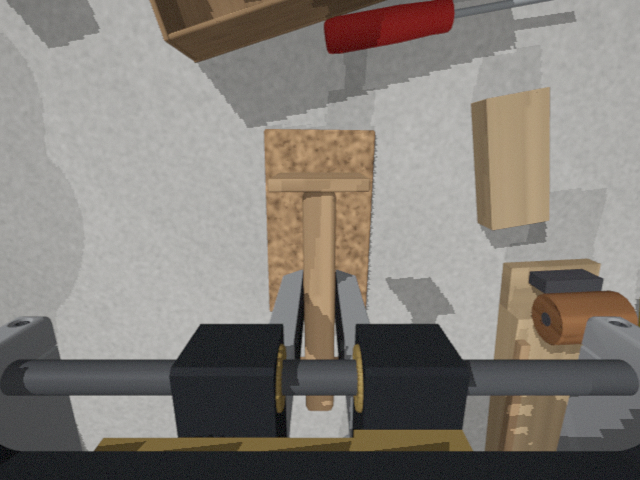

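Paddle centred over the mat (blade cols 268–369, mat 265–375), roller sitting in the nest. Lower it 123 mm.

```bash
python3 -m inch '[[0,10,0,1,0.006,0,0],[0,18,1,0,0,0,0],[0,20,0,0,0,0,0],[0,20,0,0,0,0,0],[0,18,0,0,0,0,0],[0,14,0,0,0,0,0],[0,10,0,0,0,0,0],[0,7,0,0,0,0,0],[0,3,0,0,0,0,0],[0,1,0,0,0,0,0]]'
python3 -m inch '[[0,1,0,0,0,0,0],[0,0,0,0,0,0,0],[0,0,0,0,0,0,0],[0.15,0,0,0,0,0,0],[0.3,0,0,0,0,0,0],[0.5,0,0,0,0,0,0],[0.5,0,0,0,0,0,0],[0.5,0,0,0,0,0,0],[0.5,-5,0,0,0,0,0],[0.5,-10,0,0,0,0,0]]'
python3 -c "
from h import *
go(412.2,265.8,12.5,-7.9)"
```

```text
t: 12.17
ee_pos: [0.4144, 0.2647, 0.0145]
orientation: [[-0.0, 0.14, 0.99], [-0.0, 0.99, -0.14], [-1.0, -0.0, -0.0]]
contact_force: [-0.6, 1.1, -0.4]
opening: 0.0159
t: 13.0
ee_pos: [0.4126, 0.2645, 0.0278]
orientation: [[-0.003, 0.14, 0.99], [-0.001, 0.99, -0.14], [-1.0, -0.002, -0.003]]
contact_force: [-0.7, -0.4, -0.7]
opening: 0.0466
t 13.00 pos [412.6 264.5  27.8] yaw -8.02 open 46.6 F [-0.7 -0.4 -0.7]
 shift in current axes [15.3  1.3 -0.5]  in final axes [15.3  1.2 -0.6] rotvec [-0.0021 -0.0029  0.0016]
```

```bash
python3 -m inch '[[0.5,-18,0,0,0,0,0],[0.5,-24,0,0,0,0,0],[0.5,-24,0,0,0,0,0],[0.6,-20,0,0,0,0,0],[0.8,-10,0,0,0,0,0],[1,-5,-4,6,-0.02,0,0],[1,0,-8,14,-0.02,0,0],[1,0,-10,20,-0.02,0,0],[1,0,-10,24,0,0,0],[1,0,-8,24,0,0,0]]'
python3 -c "
from h import *
go(628.3,169.3,100,-4.5)
snap('wrist','w8')"
```

```text
t: 13.83
ee_pos: [0.4979, 0.2162, 0.1297]
orientation: [[-0.0, 0.079, 0.997], [-0.0, 0.997, -0.079], [-1.0, -0.0, -0.0]]
contact_force: [0.4, 1.3, -0.2]
opening: 0.0905
t 13.83 pos [497.9 216.2 129.7] yaw -4.55 open 90.5 F [ 0.4  1.3 -0.2]
 shift in current axes [ 29.7 -36.4 133.7]  in final axes [ 29.7 -36.6 133.7] rotvec [-0.0009 -0.0002  0.0002]
```

View pics/w8.png

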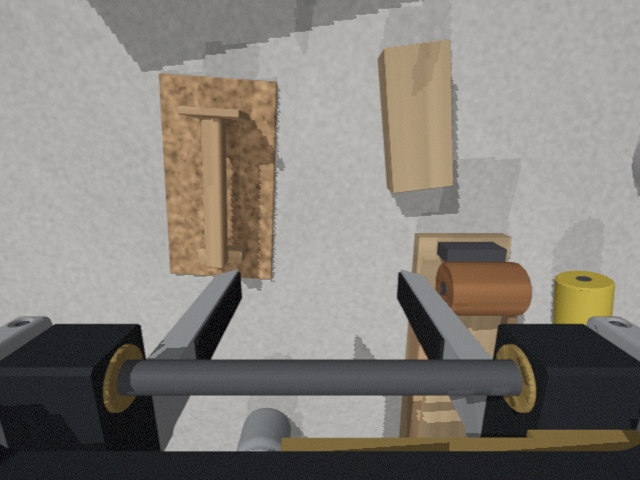

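```bash
python3 - <<'E'
from h import *
snap('top','top8');snap('scene','sc8')
for n in('w8','top8','sc8'):
    p=cloud(load(n))*1000
    Q=lambda x,y,z:p[(p[:,0]>x[0])&(p[:,0]<x[1])&(p[:,1]>y[0])&(p[:,1]<y[1])&(p[:,2]>z[0])&(p[:,2]<z[1])]
    b=Q((580,680),(140,200),(62,95));print(n,len(b),b.min(0),b.max(0),cv2.minAreaRect(np.ascontiguousarray(b[:,:2],dtype=np.float32)))
    b=b[b[:,2]>b[:,2].max()-6]; print(b.mean(0))
E
```

```text
w8 3795 [595.5361423  148.39741392  62.00364248] [657.89052298 191.96972106  78.07805871] ((626.5904541015625, 170.0731201171875), (40.2422981262207, 61.611759185791016), 85.1741714477539)
[625.5187948  170.73994689  74.80906479]
top8 462 [596.51965021 145.83762055  62.09554527] [658.82624169 189.0297908   81.71671382] ((627.6005859375, 167.7121124267578), (41.78942108154297, 61.060062408447266), 86.89530944824219)
[623.79364043 168.79898507  77.4439092 ]
sc8 440 [598.29785977 148.72366128  62.0371537 ] [661.36081461 193.24498026  80.95257601] ((629.6458740234375, 170.8496551513672), (41.509681701660156, 61.846534729003906), 86.23979949951172)
[630.55026667 170.02199381  76.87074886]
```

```bash
python3 -m inch '[[1,0,-5,16,0,0,0],[1,2,-5,18,0,0,0],[1,3,-5,20,0,0,0],[1,4,-5,20,0,0,0],[1,5,-5,20,0,0,0],[1,5,-5,17,0,0,0],[1,5,-4,12,0,0,0],[1,4,-2,8,0,0,0],[1,2,0,2,0,0,0],[1,0,0,0,0,0,0]]'
python3 -c "
from h import *
go(627.5,169.7,39,-4.5)
snap('wrist','w9')"
```

```text
t: 14.82
ee_pos: [0.6263, 0.1706, 0.0986]
orientation: [[-0.002, 0.08, 0.997], [0.0, 0.997, -0.08], [-1.0, -0.0, -0.002]]
contact_force: [0.5, 0.7, 0.3]
opening: 0.0942
t 14.82 pos [626.3 170.6  98.6] yaw -4.58 open 94.2 F [0.5 0.7 0.3]
 shift in current axes [59.5 -0.8  1.4]  in final axes [59.6 -0.8  1.3] rotvec [-0.0014 -0.0023  0.0002]
```

View pics/w9.png

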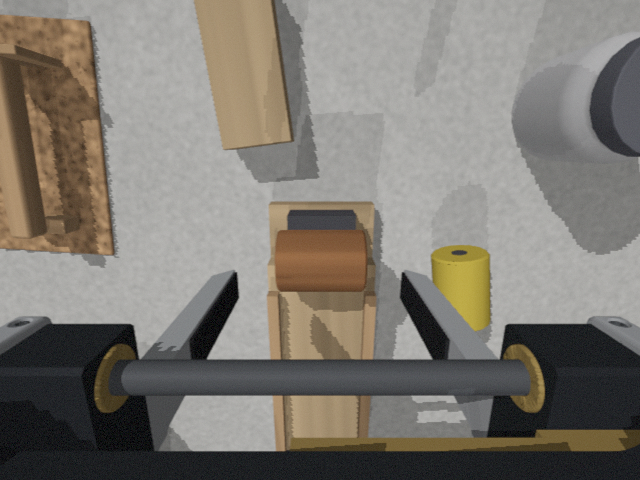

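```bash
python3 - <<'E'
from h import *
for n in('w9','top8'):
    p=cloud(load(n))*1000
    Q=lambda x,y,z:p[(p[:,0]>x[0])&(p[:,0]<x[1])&(p[:,1]>y[0])&(p[:,1]<y[1])&(p[:,2]>z[0])&(p[:,2]<z[1])]
    b=Q((670,790),(80,260),(10,65));print(n,b.min(0),b.max(0))
    b=Q((590,665),(140,200),(62,85));print(cv2.minAreaRect(np.ascontiguousarray(b[:,:2],dtype=np.float32)))
E
```

```text
w9 [670.02063465  96.24206944  10.02103237] [789.99854589 259.96932317  64.99543122]
((626.6600952148438, 169.7183837890625), (40.73639678955078, 60.29517364501953), 85.87615966796875)
top8 [670.64793747  94.11285231  10.31476904] [789.92913315 259.77292337  64.6288192 ]
((627.6005859375, 167.7121124267578), (41.78942108154297, 61.060062408447266), 86.89530944824219)
```

```bash
python3 - <<'E'
from h import *
S=load('top8')
im=S['im'].astype(int); m=(im[:,:,0]>110)&(im[:,:,2]<60)&(im[:,:,1]>80); p=cloud(S).reshape(480,640,3)*1000
v,u=np.where(m); k=(u>250)&(u<310)&(v>150)&(v<200); print(k.sum(),p[v[k],u[k]].min(0),p[v[k],u[k]].max(0))
S=load('w9');p=cloud(S).reshape(480,640,3)*1000
for u,v in((434,260),(434,320),(488,265),(460,325)): print(p[v,u].round())
E
```

```text
352 [410.45669066   3.64163503  21.8767509 ] [ 751.8209802   153.36365752 1321.62078151]
[716. 153.  27.]
[674. 174. 154.]
[755. 148.  35.]
[682. 175. 162.]
```

```bash
python3 -m inch '[[1,5,-0.8,0.5,0,0,0],[1,9,0,0.5,0,0,0],[1,10,0,0,0,0,0],[1,10,0,0,0,0,0],[1,9,0,0,0,0,0],[1,7,0,0,0,0,0],[1,5,0,0,0,0,0],[1,3,0,0,0,0,0],[1,1.5,0,0,0,0,0],[1,0,0,0,0,0,0]]'
python3 -c "
from h import *
go(627.5,169.7,39,-4.5)"
```

```text
t: 15.7
ee_pos: [0.6282, 0.1694, 0.0398]
orientation: [[-0.0, 0.08, 0.997], [-0.0, 0.997, -0.08], [-1.0, -0.0, -0.0]]
contact_force: [0.0, -0.5, -0.2]
opening: 0.0938
t 15.70 pos [628.2 169.4  39.8] yaw -4.59 open 93.8 F [ 0.  -0.5 -0.2]
 shift in current axes [ 0.8  0.2 -0.8]  in final axes [ 0.8  0.2 -0.8] rotvec [-0.0015 -0.0002  0.    ]
```

```bash
python3 -m inch '[[0.85,0,0,0,0,0,0],[0.75,0,0,0,0,0,0],[0.68,0,0,0,0,0,0],[0.64,0,0,0,0,0,0],[0.6,0,0,0,0,0,0],[0.5,0,0,0,0,0,0],[0.4,0,0,0,0,0,0],[0.4,0,0,0,0,0,0],[0.4,-2,0,0,0,0,0],[0.4,-5,0,0,0,0,0]]'
python3 -m inch '[[0.4,-10,0,0,0,0,0],[0.4,-15,0,0,0,0,0],[0.4,-20,0,0,0,0,0],[0.4,-20,0,0,0,0,0],[0.4,-10,0,0,0,0,0],[0.4,-5,-4,0,0,0,0],[0.4,0,-10,-6,0,0,0],[0.4,0,-16,-9,0,0,0],[0.4,0,-22,-12,0,0,0],[0.4,0,-24,-14,0,0,0]]'
python3 -c "
from h import *
go(408,-244,130,2.4)
snap('wrist','w10')"
```

```text
t: 16.53
ee_pos: [0.6272, 0.1693, 0.0461]
orientation: [[-0.002, 0.08, 0.997], [-0.0, 0.997, -0.08], [-1.0, -0.001, -0.002]]
contact_force: [-0.5, 0.9, -1.0]
opening: 0.0598
t: 17.37
ee_pos: [0.5793, 0.096, 0.1253]
orientation: [[-0.003, 0.079, 0.997], [-0.0, 0.997, -0.079], [-1.0, -0.001, -0.003]]
contact_force: [0.3, -0.1, -0.1]
opening: 0.0597
t 17.37 pos [579.3  96.  125.3] yaw -4.53 open 59.7 F [ 0.3 -0.1 -0.1]
 shift in current axes [  -4.1 -352.5 -143.9]  in final axes [  -4.7 -332.5 -185.4] rotvec [-0.121  -0.0029  0.0004]
```

View pics/w10.png

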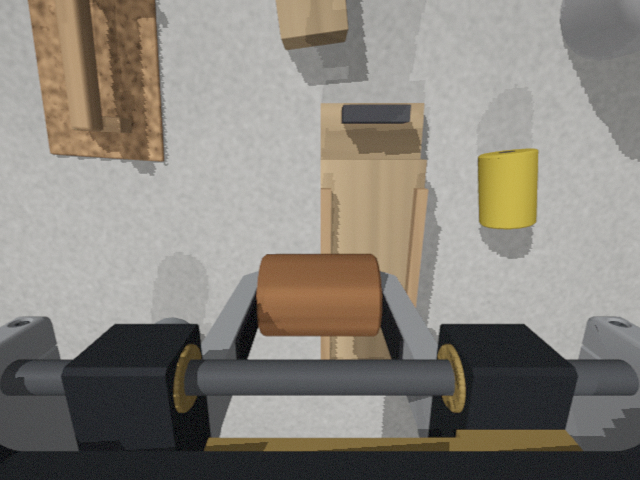

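```bash
python3 -m inch '[[0.4,-8,-10,-5,-0.04,0,0],[0.4,-10,-18,-8,-0.04,0,0],[0.4,-10,-26,-12,-0.04,0,0],[0.4,-10,-28,-12,0,0,0],[0.4,-10,-28,-12,0,0,0],[0.4,-8,-28,-12,0,0,0],[0.4,-4,-28,-12,0,0,0],[0.4,0,-28,-12,0,0,0],[0.4,0,-28,-12,0,0,0],[0.4,0,-28,-12,0,0,0]]'
python3 -m inch '[[0.4,0,-26,-12,0,0,0],[0.4,0,-26,-12,0,0,0],[0.4,0,-26,-12,0,0,0],[0.4,0,-26,-12,0,0,0],[0.4,0,-22,-10,0,0,0],[0.4,0,-18,-8,0,0,0],[0.4,0,-14,-6,0,0,0],[0.4,0,-9,-4,0,0,0],[0.4,0,-4,0,0,0,0],[0.4,0,0,0,0,0,0]]'
python3 -c "
from h import *
go(408,-244,130,2.4)
snap('wrist','w11')"
```

```text
t: 18.25
ee_pos: [0.4764, -0.1565, 0.1857]
orientation: [[-0.002, -0.04, 0.999], [0.001, 0.999, 0.04], [-1.0, 0.001, -0.002]]
contact_force: [0.2, 0.2, -0.4]
opening: 0.0599
t: 19.08
ee_pos: [0.4089, -0.3295, 0.1862]
orientation: [[-0.001, -0.039, 0.999], [0.001, 0.999, 0.039], [-1.0, 0.001, -0.001]]
contact_force: [0.2, -0.2, -0.9]
opening: 0.0595
t 19.08 pos [ 408.9 -329.5  186.2] yaw 2.21 open 59.5 F [ 0.2 -0.2 -0.9]
 shift in current axes [56.3 85.4  2.5]  in final axes [56.2 85.5  2.7] rotvec [-0.0033 -0.0008 -0.0012]
```

View pics/w11.png

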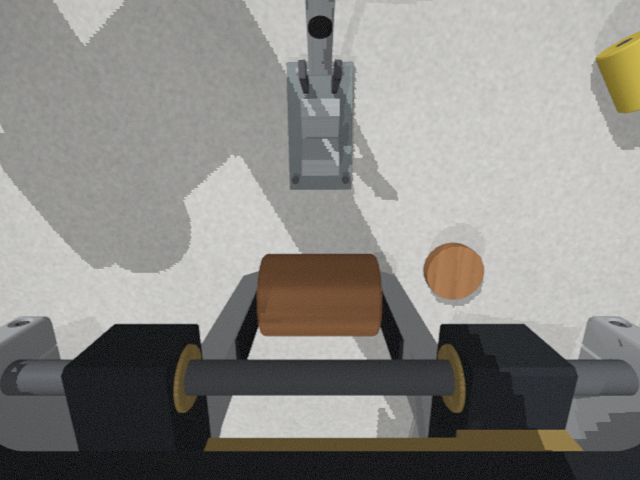

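```bash
python3 - <<'E'
from h import *
S=load('w11');p=cloud(S)*1000
Q=lambda x,y,z:p[(p[:,0]>x[0])&(p[:,0]<x[1])&(p[:,1]>y[0])&(p[:,1]<y[1])&(p[:,2]>z[0])&(p[:,2]<z[1])]
F=lambda v:(len(v),cv2.minAreaRect(np.ascontiguousarray(v[:,:2],dtype=np.float32)))
print('top',F(Q((370,450),(-290,-206),(29,39))))
b=Q((370,450),(-275,-215),(12,39));
# groove bottom: mean y of symmetric profile
k=cv2.fitLine(np.ascontiguousarray(b[:,:2],dtype=np.float32),cv2.DIST_L2,0,.01,.01).ravel();print(k)
ys=np.arange(-285,-204,3)
for y in ys:
    c=b[abs(b[:,1]-y)<1.5]; 
    if len(c): print(y,round(np.median(c[:,2]),1),round(c[:,0].mean(),1),end=' | ')
r_=Q((360,460),(-370,-290),(185,235));print('held',r_.min(0),r_.max(0),F(r_))
E
```

```text
top (1694, ((405.3071594238281, -245.5023651123047), (36.068458557128906, 69.65491485595703), 2.513965368270874))
[ 6.2560998e-02 -9.9804115e-01  4.0522314e+02 -2.4410649e+02]
-276 33.9 406.6 | -273 34.1 406.1 | -270 34.1 406.0 | -267 34.2 406.0 | -264 32.6 405.8 | -261 30.0 406.2 | -258 26.8 406.0 | -255 23.7 405.9 | -252 20.8 405.9 | -249 17.8 405.4 | -246 15.1 405.4 | -243 16.4 405.3 | -240 19.5 405.4 | -237 22.5 404.5 | -234 25.2 404.8 | -231 28.5 404.4 | -228 31.5 405.2 | -225 33.9 404.2 | -222 34.1 404.3 | -219 34.1 403.5 | -216 34.2 404.5 | held [ 365.85893943 -351.40903239  188.2654089 ] [ 449.99132155 -306.66073232  234.99996127] (12172, ((408.23175048828125, -329.3204650878906), (84.19799041748047, 43.37955856323242), 2.3133771419525146))
```

```bash
python3 -m inch '[[0.4,0,8,-1,0,0,0],[0.4,5,14,-1,0,0,0],[0.4,12,16,-1,0,0,0],[0.4,16,16,-1,0,0,0],[0.4,18,14,-1,0,0,0],[0.4,18,10,0,0,0,0],[0.4,14,6,0,0,0,0],[0.4,10,0,0,0,0,0],[0.4,6,0,0,0,0,0],[0.4,0,0,0,0,0,0]]'
python3 -c "
from h import *
go(406,-245,30.5,2.5)"
```

```text
t: 19.97
ee_pos: [0.4008, -0.2446, 0.087]
orientation: [[-0.002, -0.041, 0.999], [0.001, 0.999, 0.041], [-1.0, 0.001, -0.002]]
contact_force: [-0.0, -1.0, -1.3]
opening: 0.0595
t 19.97 pos [ 400.8 -244.6   87. ] yaw 2.35 open 59.5 F [-0.  -1.  -1.3]
 shift in current axes [56.5 -0.7  5.3]  in final axes [56.5 -0.6  5.2] rotvec [-0.0027 -0.0015 -0.0015]
```

```bash
python3 -m inch '[[0.4,6,-0.5,1,0,0,0],[0.4,8,0,2,0,0,0],[0.4,9,0,2,0,0,0],[0.4,8,0,0,0,0,0],[0.4,7,0,0,0,0,0],[0.4,5,0,0,0,0,0],[0.4,4,0,0,0,0,0],[0.4,3,0,0,0,0,0],[0.4,2,0,0,0,0,0],[0.4,0,0,0,0,0,0]]'
python3 -c "
from h import *
go(406,-245,30.5,2.5)"
```

```text
t: 20.8
ee_pos: [0.4061, -0.2458, 0.0357]
orientation: [[-0.0, -0.04, 0.999], [0.0, 0.999, 0.04], [-1.0, 0.0, -0.0]]
contact_force: [-0.5, 0.3, -1.4]
opening: 0.0595
t 20.80 pos [ 406.1 -245.8   35.7] yaw 2.29 open 59.5 F [-0.5  0.3 -1.4]
 shift in current axes [ 5.2  0.8 -0.1]  in final axes [ 5.2  0.8 -0.1] rotvec [-0.0037 -0.0004 -0.0003]
```

```bash
python3 -m inch '[[0.4,0.6,0.3,0,-0.003,0,0],[0.4,0.6,0.2,0,0,0,0],[0.4,0.6,0,0,0,0,0],[0.4,0.6,0,0,0,0,0],[0.4,0.5,0,0,0,0,0],[0.4,0.5,0,0,0,0,0],[0.4,0.4,0,0,0,0,0],[0.4,0.4,0,0,0,0,0],[0.4,0,0,0,0,0,0],[0.4,0,0,0,0,0,0]]'
python3 -c "
from h import *
go(406,-245,30.5,2.5)
snap('scene','sc11')
crop('sc11',140,150,300,270,5,'c11')"
```

```text
t: 21.63
ee_pos: [0.4062, -0.2454, 0.0318]
orientation: [[-0.0, -0.043, 0.999], [0.0, 0.999, 0.043], [-1.0, 0.0, -0.0]]
contact_force: [-0.1, 1.5, -0.3]
opening: 0.0596
t 21.63 pos [ 406.2 -245.4   31.8] yaw 2.47 open 59.6 F [-0.1  1.5 -0.3]
 shift in current axes [ 1.3  0.4 -0.2]  in final axes [ 1.3  0.4 -0.2] rotvec [-0.0006 -0.     -0.    ]
```

View pics/c11.png

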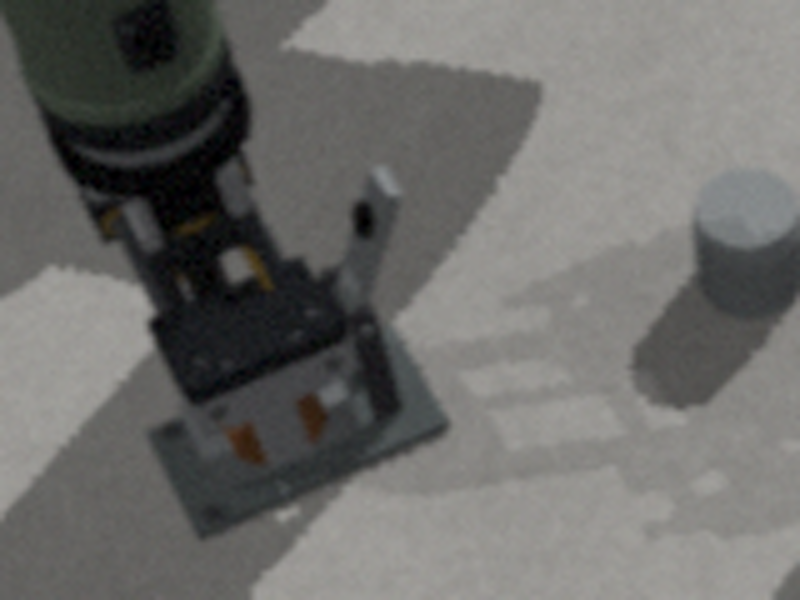

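```bash
python3 -m inch '[[0.4,0.3,0,0,0,0,0],[0.4,0.3,0,0,0,0,0],[0.4,0.3,0,0,0,0,0],[0.4,0.3,0,0,0,0,0],[0.4,0,0,0,0,0,0],[0.4,0,0,0,0,0,0],[0.4,0,0,0,0,0,0],[0.4,0,0,0,0,0,0],[0.4,0,0,0,0,0,0],[0.4,0,0,0,0,0,0]]'
```

```text
t: 22.52
ee_pos: [0.4064, -0.2453, 0.0314]
orientation: [[0.0, -0.043, 0.999], [0.0, 0.999, 0.043], [-1.0, 0.0, 0.0]]
contact_force: [-1.2, 2.8, 6.7]
opening: 0.0602
```

```bash
python3 -m inch '[[0.66,0,0,0,0,0,0],[0.7,0,0,0,0,0,0],[0.75,0,0,0,0,0,0],[0.8,0,0,0,0,0,0],[0.9,0,0,0,0,0,0],[1,0,0,0,0,0,0],[1,0,0,0,0,0,0],[1,-5,0,0,0,0,0],[1,-10,0,0,0,0,0],[1,-15,0,0,0,0,0]]'
python3 -m inch '[[1,-20,0,0,0,0,0],[1,-25,0,0,0,0,0],[1,-25,0,0,0,0,0],[1,-25,0,0,0,0,0],[1,-25,0,0,0,0,0],[1,-10,-10,0,0,0,0],[0.8,0,-20,0,0,0,0],[0.5,0,-20,0,0,0,0],[0.2,0,-20,0,0,0,0],[0,0,-10,0,0,0,0]]'
python3 -c "
from h import *
go(406,-245,30.5,2.5)
snap('wrist','w12');snap('top','top12')"
```

```text
t: 23.35
ee_pos: [0.4054, -0.2446, 0.0605]
orientation: [[-0.002, -0.043, 0.999], [0.002, 0.999, 0.043], [-1.0, 0.002, -0.002]]
contact_force: [-0.2, -0.5, 0.1]
opening: 0.0941
t: 24.18
ee_pos: [0.4095, -0.3279, 0.1908]
orientation: [[0.0, -0.042, 0.999], [-0.001, 0.999, 0.042], [-1.0, -0.001, 0.0]]
contact_force: [0.2, 0.4, -0.0]
opening: 0.0708
t 24.18 pos [ 409.5 -327.9  190.8] yaw 2.39 open 70.8 F [ 0.2  0.4 -0. ]
 shift in current axes [ 1.602e+02  8.320e+01 -1.000e-01]  in final axes [1.603e+02 8.290e+01 1.000e-01] rotvec [-0.002   0.0001  0.0014]
```

View pics/w12.png

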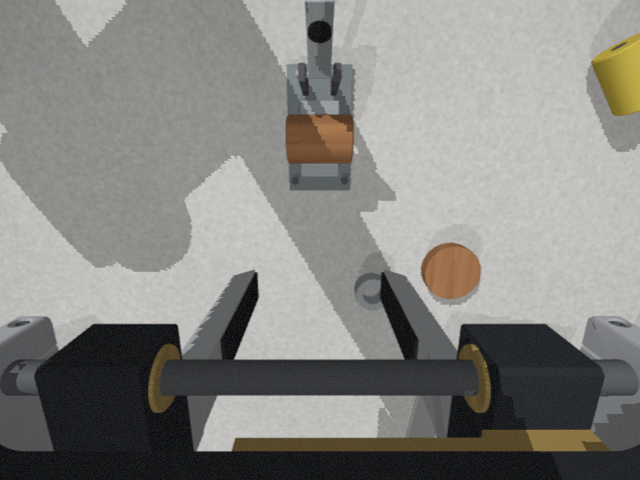

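```bash
python3 - <<'E'
from h import *
for n in('w12','top12'):
    p=cloud(load(n))*1000
    Q=lambda x,y,z:p[(p[:,0]>x[0])&(p[:,0]<x[1])&(p[:,1]>y[0])&(p[:,1]<y[1])&(p[:,2]>z[0])&(p[:,2]<z[1])]
    b=Q((365,450),(-290,-210),(48,72));print(n,cv2.minAreaRect(np.ascontiguousarray(b[:,:2],dtype=np.float32)),np.percentile(b[:,2],98))
    v=Q((365,450),(-220,-140),(92,160));print('strap',v.min(0),v.max(0),v.mean(0))
    k=cv2.fitLine(np.ascontiguousarray(v[:,1:],dtype=np.float32),cv2.DIST_HUBER,0,.01,.01).ravel();print(k)
E
```

```text
w12 ((405.3559265136719, -245.82049560546875), (60.04029846191406, 42.33174133300781), 2.4536032676696777) 67.84012889832573
strap [ 393.16481647 -192.36500784   92.09677717] [ 411.82114168 -167.36122398  142.49362683] [ 402.53555903 -178.67491202  121.06891138]
[   0.4218563    0.9066627 -177.39848    122.63943  ]
top12 ((407.4056701660156, -244.69302368164062), (58.400115966796875, 43.55335998535156), 0.8509154915809631) 69.72948024241742
strap [ 394.4108246  -191.23430576   92.85918989] [ 411.41124365 -162.51309539  142.90623745] [ 403.31872983 -174.08409285  127.79864287]
[   0.46920076    0.8830915  -175.21257     126.386505  ]
```

```bash
python3 -m inch '[[0,0,10,0,0,0,0],[0,0,20,0,0,0,0],[0,0,25,0,0,0,0],[0,0,28,1,0,0,0],[0,0,28,0,0,0,0],[0,0,28,1,0,0,0],[0,0,26,0,0,0,0],[0,0,20,0,0,0,0],[0,0,12,0,0,0,0],[0,0,6,0,0,0,0]]'
python3 -c "
from h import *
go(402.5,-125,118,2.4)"
```

```text
t: 25.12
ee_pos: [0.4022, -0.1198, 0.1904]
orientation: [[-0.0, -0.046, 0.999], [0.001, 0.999, 0.046], [-1.0, 0.001, -0.0]]
contact_force: [1.4, 1.2, 0.7]
opening: 0.0007
t 25.12 pos [ 402.2 -119.8  190.4] yaw 2.64 open 0.7 F [1.4 1.2 0.7]
 shift in current axes [72.4 -5.3  0.1]  in final axes [72.4 -5.2  0.1] rotvec [ 0.0041 -0.0004 -0.0007]
```

```bash
python3 -m inch '[[0,8,0,0,0.004,0,0],[0,14,0,0,0,0,0],[0,16,0,0,0,0,0],[0,14,0,0,0,0,0],[0,10,0,0,0,0,0],[0,7,0,0,0,0,0],[0,3,-3,0,0,0,0],[0,0,-6,0,0,0,0],[0,0,-8,0,0,0,0],[0,0,-8,0,0,0,0]]'
python3 -m inch '[[0,0,-6,0,0,0,0],[0,0,-5,0,0,0,0],[0,0,-5,0,0,0,0],[0,0,-5,0,0,0,0],[0,0,-5,0,0,0,0],[0,0,-4,0,0,0,0],[0,0,-4,0,0,0,0],[0,0,-4,0,0,0,0],[0,0,-3,0,0,0,0],[0,0,0,0,0,0,0]]'
python3 -c "
from h import *
go(402.5,-208,118,2.4);snap('scene','sc13')
crop('sc13',140,130,300,250,5,'c13')"
```

```text
t: 25.95
ee_pos: [0.4047, -0.1488, 0.1194]
orientation: [[0.002, -0.039, 0.999], [-0.001, 0.999, 0.039], [-1.0, -0.001, 0.001]]
contact_force: [0.7, -0.2, 0.2]
opening: 0.0004
t: 26.78
ee_pos: [0.4055, -0.189, 0.1185]
orientation: [[-0.0, -0.039, 0.999], [-0.0, 0.999, 0.039], [-1.0, -0.0, -0.0]]
contact_force: [0.1, 0.5, 0.3]
opening: 0.0003
t 26.78 pos [ 405.5 -189.   118.5] yaw 2.21 open 0.3 F [0.1 0.5 0.3]
 shift in current axes [  0.5 -18.9  -3.7]  in final axes [  0.5 -18.9  -3.8] rotvec [-0.0032 -0.0001  0.0003]
```

View pics/c13.png

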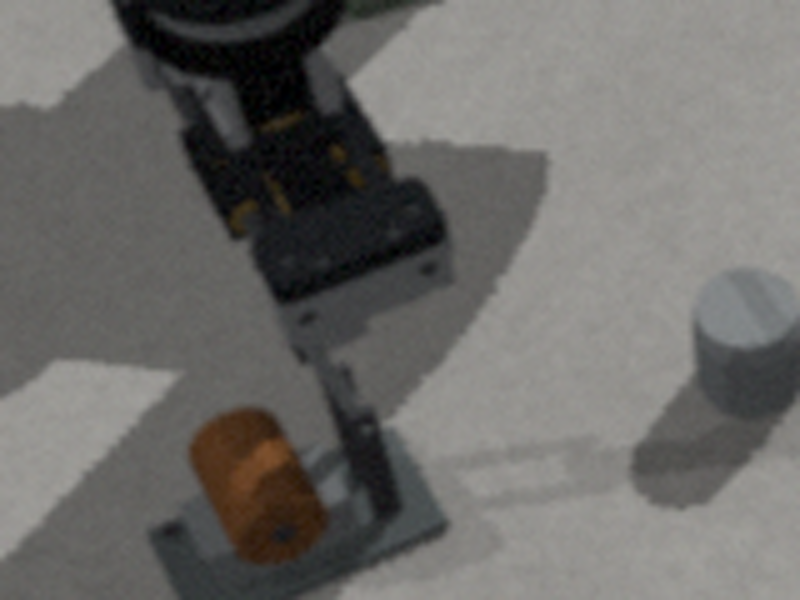

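```bash
python3 -m inch '[[0,0,-4,0,0,0,0],[0,0,-5,-0.5,0,0,0],[0,0,-5,-0.5,0,0,0],[0,0,-5,-0.5,0,0,0],[0,1.5,-4,-0.5,0,0,0],[0,2,-4,0,0,0,0],[0,2.5,-4,0,0,0,0],[0,3,-3,0,0,0,0],[0,3.5,-3,0,0,0,0],[0,3,-3,0,0,0,0]]'
python3 -c "
from h import *
go(402.5,-237,78,2.4);snap('scene','sc14')
crop('sc14',140,130,300,250,5,'c14')"
```

```text
t: 27.67
ee_pos: [0.4051, -0.2288, 0.1028]
orientation: [[-0.0, -0.039, 0.999], [-0.0, 0.999, 0.039], [-1.0, -0.0, -0.0]]
contact_force: [0.3, 2.2, -0.3]
opening: 0.0004
t 27.67 pos [ 405.1 -228.8  102.8] yaw 2.23 open 0.4 F [ 0.3  2.2 -0.3]
 shift in current axes [24.8 -8.  -2.9]  in final axes [24.8 -8.  -2.9] rotvec [-0.003  -0.      0.0001]
```

View pics/c14.png

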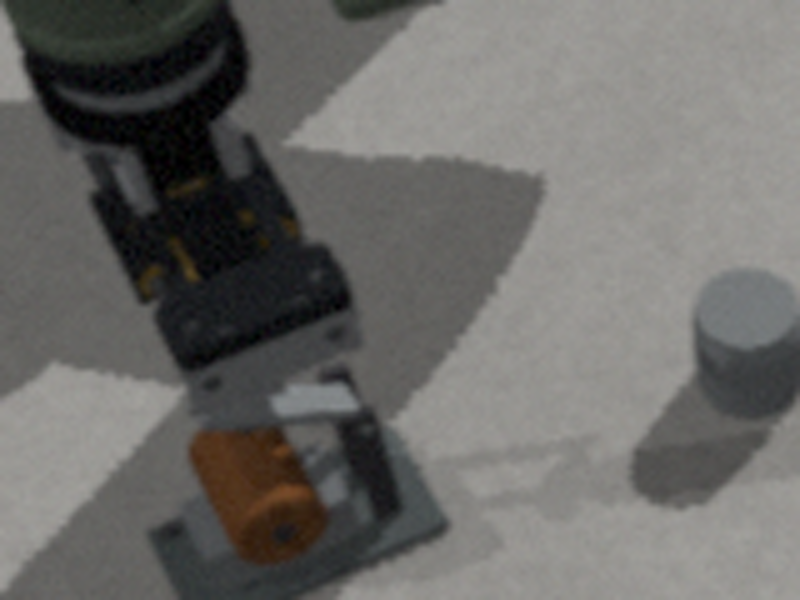

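Strap is folding well. Continue down to about 79.5 mm.

```bash
python3 -m inch '[[0,3,-2,0,0,0,0],[0,3,-2,0,0,0,0],[0,3,-1,0,0,0,0],[0,3,-1,0,0,0,0],[0,3,-1,0,0,0,0],[0,3,0,0,0,0,0],[0,2,0,0,0,0,0],[0,2,0,0,0,0,0],[0,1,0,0,0,0,0],[0,0,0,0,0,0,0]]'
python3 -m inch '[[0,0.3,0,0,0,0,0],[0,0.3,0,0,0,0,0],[0,0.3,0,0,0,0,0],[0,0.3,0,0,0,0,0],[0,0.3,0,0,0,0,0],[0,0,0,0,0,0,0],[0,0,0,0,0,0,0],[0,0,0,0,0,0,0],[0,0,0,0,0,0,0],[0,0,0,0,0,0,0]]'
```

```text
t: 28.55
ee_pos: [0.4052, -0.2352, 0.0799]
orientation: [[-0.0, -0.039, 0.999], [0.0, 0.999, 0.039], [-1.0, 0.0, -0.0]]
contact_force: [0.1, 0.1, -0.2]
opening: 0.0004
t: 29.38
ee_pos: [0.4054, -0.2354, 0.0786]
orientation: [[0.0, -0.039, 0.999], [0.0, 0.999, 0.039], [-1.0, 0.0, 0.0]]
contact_force: [-0.2, -0.6, -0.2]
opening: 0.0006
```

```bash
python3 -m inch '[[0,0.4,0,0,0,0,0],[0,0.4,0,0,0,0,0],[0,0.3,0,0,0,0,0],[0,0.3,0,0,0,0,0],[0,0,0,0,0,0,0],[0,0,0,0,0,0,0],[0,0,0,0,0,0,0],[0,0,0,0,0,0,0],[0,0,0,0,0,0,0],[0,0,0,0,0,0,0]]'
```

```text
t: 30.22
ee_pos: [0.4054, -0.2355, 0.0783]
orientation: [[-0.0, -0.039, 0.999], [-0.0, 0.999, 0.039], [-1.0, -0.0, -0.0]]
contact_force: [-2.3, 2.2, 7.5]
opening: 0.0003
```

```bash
python3 -m inch '[[0,-3,0,0,0,0,0],[0,-10,0,0,0,0,0],[0,-15,0,0,0,0,0],[0,-20,0,0,0,0,0],[0,-20,-10,0,0,0,0],[0,-15,-20,0,0,0,0],[0,-10,-25,0,0,0,0],[0,0,-25,0,0,0,0],[0,0,-10,0,0,0,0],[0,0,0,0,0,0,0]]'
python3 -c "
from h import *
go(402.5,-237,78,2.4);snap('wrist','w15');snap('scene','sc15');snap('top','top15')
crop('w15',200,0,440,180,3.3,'c15')
for n in('w15','top15','sc15'):
    p=cloud(load(n))*1000
    Q=lambda x,y,z:p[(p[:,0]>x[0])&(p[:,0]<x[1])&(p[:,1]>y[0])&(p[:,1]<y[1])&(p[:,2]>z[0])&(p[:,2]<z[1])]
    v=Q((395,414),(-262,-203),(70.5,95)); print(n,len(v)); k=cv2.fitLine(np.ascontiguousarray(v[:,1:],dtype=np.float32),cv2.DIST_HUBER,0,.01,.01).ravel();print(k,'slope',k[1]/k[0],v.min(0),v.max(0))
    b=Q((365,450),(-290,-210),(48,69));print(cv2.minAreaRect(np.ascontiguousarray(b[:,:2],dtype=np.float32)))
"
```

```text
t: 31.05
ee_pos: [0.4089, -0.3272, 0.1706]
orientation: [[0.001, -0.037, 0.999], [-0.001, 0.999, 0.037], [-1.0, -0.001, 0.0]]
contact_force: [-0.6, 0.9, -0.3]
opening: 0.0007
t 31.05 pos [ 408.9 -327.2  170.6] yaw 2.1 open 0.7 F [-0.6  0.9 -0.3]
 shift in current axes [92.6 90.4 -3.1]  in final axes [92.6 90.4 -2.6] rotvec [-0.0053  0.0005  0.0008]
w15 1841
[ 9.9999982e-01  6.2470941e-04 -2.3161911e+02  7.8156296e+01] slope 0.00062470953 [ 395.05137484 -261.90559428   76.03351206] [ 413.97031347 -203.0540281    80.66429244]
((405.3174133300781, -245.39590454101562), (60.34928894042969, 42.67246627807617), 3.5781288146972656)
top15 202
[ 9.9988556e-01  1.5128649e-02 -2.3112920e+02  7.7749336e+01] slope 0.01513038 [ 396.10361991 -261.72193996   72.36951117] [ 413.98631392 -203.022479     82.98457009]
((407.3280334472656, -243.7814483642578), (59.00831604003906, 40.87541961669922), 1.6010440587997437)
sc15 150
[ 9.9998963e-01 -4.5594661e-03 -2.3235818e+02  7.8823006e+01] slope -0.0045595136 [ 395.71120001 -261.88746853   73.58970513] [ 413.88489182 -203.25689477   82.59584573]
((408.9453430175781, -242.3968505859375), (62.82054901123047, 43.135799407958984), 3.2044923305511475)
```

View pics/c15.png

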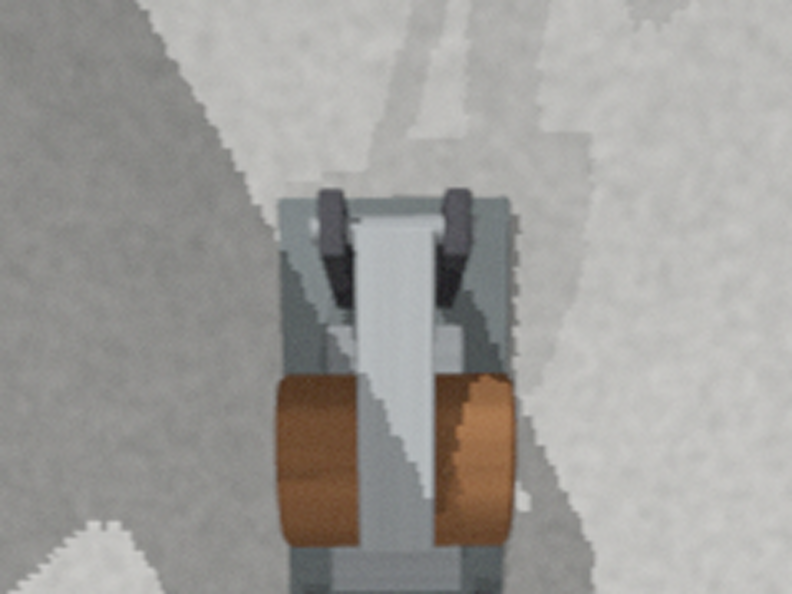

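View pics/sc15.png

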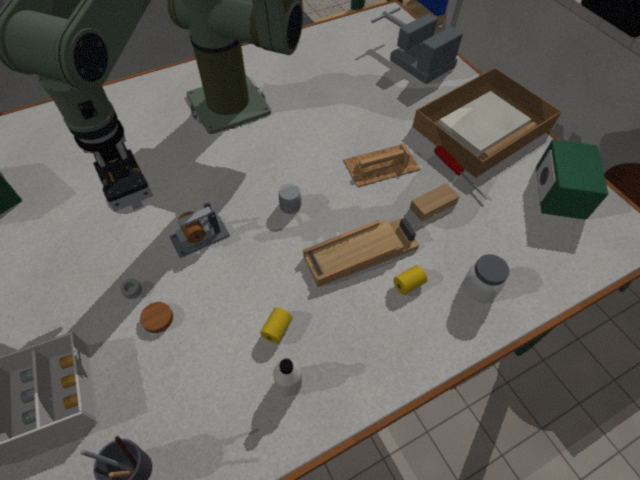

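```bash
python3 -c "
from h import *
print(r.close_job())"
```

```text
the job is handed in; nothing more can be done
None
```

I finished every step in order and handed the job in at about 31 s of the 72 s allowed. The hand-in gives no verdict, so the checks below are my own.

- **Ramp:** I pushed the roller up with the paddle blade alone, at about 75 mm/s at most. It dropped into the nest, and its fitted centre was within about 2 mm of where I expected it.
- **Paddle:** It is back on its feet near the middle of the mat and let go. I checked this by eye in the wrist and scene pictures and did not measure it again.
- **V-block:** I lowered the roller until about 7 N of contact force showed, then let go. It lies within about 1 mm of the groove centre by the wrist camera.
- **Clamp:** The strap is shut. It read level in the last wrist check (slope about 0.001 rad, top face at 78 mm), and I stopped pressing at about 7.5 N.
- **Everything else:** No bystander looks moved in the last scene picture, and the gripper was well clear of everything.

Two checks disagreed:
- The cameras differed by 2–4 mm on absolute positions. The strap slope read 0.015 rad from the top camera and −0.005 from the scene camera, both within the 0.05 limit.
- The last wrist fit put the roller's axis at 3.6° and the earlier one at 2.5°, with the block at about 2.5°. I took the difference to be noise, and it is within the 4.6° limit.

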